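# Put the drill-bit cases away in the tool chest drawer

### The job

Pull the drawer of the wooden chest right out to its stop, take the tape measure out of it and leave it on top of the chest, then gather all the grey drill-bit cases from the bench into the drawer as one neat square pile, edges flush, with the thick cases at the bottom and the thin ones above them. Keep the drawer open until all that is done, then push it fully home with the pile still neat inside, and leave everything else on the bench where it stands.

Things in the scene. Friction and masses are not known exactly. Their poses are not given: they have to be found in the camera images.
- chest: fixed wooden bench-top chest with one drawer, 240 deep (own x) x 260 wide (own y) x 150 mm high with a flat top; origin at the centre of its underside; its front looks along its own -x, towards the robot, and lies 120 mm from the origin
- drawer (a joint): travel of the chest's drawer in m, 0 shut, grows as it comes out along the chest's -x, stop at 0.170
- drawer_handle (a point): middle of the drawer's steel bar handle, which runs 110 mm along the chest's y, 35 mm in front of the drawer's front panel and 35 mm below the chest's top; moves with the drawer
- drawer_floor (a point): centre of the drawer's inner floor, axes as the chest's; moves with the drawer. Inside 194 mm long (x) x 218 mm wide (y); side and back walls rise 22 mm over the floor, the front panel 101 mm; 112 mm of free height under the chest's top. With the drawer at its stop the rearmost 30 mm of the inside stay under the chest's top
- tape: black tape measure with round steel side plates, 60 (own x) x 32 (own y) x 52 mm high, standing in the drawer at the start; origin at the centre of its underside
- thick1: one of up to five flat grey metal drill-bit cases, a plain closed box 96 (own x) x 64 (own y) x 20 mm high; a thick one; origin at the centre of its underside, z up. None if absent
- thick2: one of up to five flat grey metal drill-bit cases, a plain closed box 96 (own x) x 64 (own y) x 20 mm high; a thick one; origin at the centre of its underside, z up. None if absent
- thin1: one of up to five flat grey metal drill-bit cases, a plain closed box 96 (own x) x 64 (own y) x 12 mm high; a thin one; origin at the centre of its underside, z up. None if absent
- thin2: one of up to five flat grey metal drill-bit cases, a plain closed box 96 (own x) x 64 (own y) x 12 mm high; a thin one; origin at the centre of its underside, z up. None if absent
- thin3: one of up to five flat grey metal drill-bit cases, a plain closed box 96 (own x) x 64 (own y) x 12 mm high; a thin one; origin at the centre of its underside, z up. None if absent
- jar: bystander: small glass jar, 40 mm across, 45 mm high, standing among the cases; origin under its centre
- glue: bystander: white glue bottle, 56 mm across, 160 mm high; origin under its centre
- oilcan: bystander: blue can, 66 mm across, 110 mm high; origin under its centre
- offcut: bystander: strip of wood 140 x 40 x 30 mm lying on the bench; origin under its centre
- cup: bystander: blue mug, 76 mm across, 85 mm high; origin under its centre
Not all that is in view belongs to the job. Leave any purple look-alike of the thin1 alone.

How it is judged:
By the outcome, as a careful person would: the job done as asked, in the order asked, and still so for the second after the job is handed in, with the robot touching nothing.
Of thick1, thick2, thin1, thin2, thin3 only 3 to 5 are there at a start; the rules pass over those that are not, and their reading is None.
At some moment in a run one of thick1, thick2 may be knocked a few centimetres aside while the robot is not near it.
Once in a run the grip may slacken for a moment while it holds something.
It also fails if it takes over 210 s, if anything falls off the work surface, if the arm or the gripper's body presses on something with over 40 N, if the wrist force passes 120 N, or if a joint passes its speed limit or range.

### The arm

A 7-joint arm with a two-finger parallel gripper is mounted at the origin on the work surface. World frame = base frame: x ahead of the robot, y to its left, z up, the work surface at z = 0. Lengths are in m, angles in rad, forces in N, time in s.
With the tool pointing down it reaches from about 0.4 to 0.85 m from the base axis. Payload 10.4 kg.
Tool frame: the origin (TCP) lies at the very end of the fingers, on their centre line; the grasp point (between the pads) lies 19 mm behind it; z points along the fingers, y is the line along which they close (so a half turn about z gives the same grasp; the last joint's range is limited). The gripper opens to 87 mm and grips with 3 to 60 N. Pads are 19 mm wide; open, the fingers measure 117 mm over their backs; the gripper's body (75 mm by 190 mm) begins 51 mm behind the grasp point.
Start: joints at [-1.205, 0.332, -0.065, 1.46, 0.022, 1.35, -0.088], TCP at [0.237, 0.578, 0.223] pointing down, gripper open.
Joint ranges: [-2.6, 2.6], [-0.5, 2.12], [-1.47, 1.34], [0.16, 2.42], [-1.27, 4.41], [0.06, 2.06], [-2.6, 2.6]. Speed limits (rad/s): [2.22, 2.22, 2.79, 2.79, 3.14, 3.14, 3.14].

### API

Orientations are given as a unit quaternion [x, y, z, w].
In Python, from bench import status, camera, order gives the robot as it stands.
- The arm moves only by the tool jog_arm, never from a script. Its argument "plan" is a list of rows, each a list of 7 numbers: the turn, a rotation vector about the tool's x, y, z in rad, then the shift along the tool's x, y, z in mm, then the opening, from -1 (shut) to 1 (fully open). A call has 1 to 12 rows; each row is the pose to reach, as a shift and turn from the pose commanded when the call began, along the tool's axes at that moment; what a row does not reach only later rows make up. A row lasts 1/10 s, in which the tool goes at most 50 mm and 8.59 degrees, less where a joint would pass 70% of its speed; a pose out of reach is approached as far as the arm can. A call with a gripper value outside its range is refused whole. The fingers move at their own pace and stop on an object; "squeeze" is the grip in N (left out, the last holds). Time passes only in rows, so rows that repeat a pose let the fingers close. It gives the time, the measured TCP pose, the force, the opening and the grip force at its end, in the units of the state.
- status.read_state(): the state, without advancing time (a new reading comes with each control period).
- camera(name): name is "side" or "top"; returns a dict with "image" (480x640x3 uint8, red, green, blue), "z_map" (480x640 float32, m along the optical axis (not along the pixel's ray), 0 where there is no reading), "fx", "fy", "cx", "cy" (pixels), "world_from_camera" (4x4, takes a point from camera to world coordinates). Camera axes: x right, y down, z forward; pixel columns grow to the right and rows downward; lengths in m; the calibration is good to about 2 mm. A picture is of the moment at which its call begins.
- order.close_job(): hands the job in; it is judged then, once.
The state is a dict: "time": time; "joint_positions": joint angles; "joint_vel": joint speeds; "joint_torque": joint torques, N m; "ee_pos": TCP position; "eef_rot": TCP orientation; "ft_force": force on the tool from outside, world axes, zero at the start; "torque": the same for the moment, N m; "width": finger opening in m; "grip_force": force on a finger pad.
Only numpy, scipy, OpenCV 4.12 (cv2) and the standard library are available. Lean on these libraries where they do the work, as an engineer would, in place of code of your own. Each camera call takes 0.05 s, during which the arm holds its last target. There are 200 camera calls.

## Working session

There is one attempt and no reset: what is moved stays moved. The work goes in short steps, Python scripts to look and compute and a tool call to move; the robot and the scene stay as the last step left them, time stands still between calls to the robot, and variables do not carry over. Pictures are saved under pics/ and viewed, at most 16 in all, crops included, and the job is handed in when it is done.

Besides the shell and the picture viewer there is one more tool, called after "Call:" in YAML: its name, and indented under it one key for each argument. jog_arm: Moves the arm, as the interface text tells. Its arguments: {"type":"object","properties":{"plan":{"type":"array"},"squeeze":{"type":"number"}},"required":["plan"]}

```bash
ls; mkdir -p pics; python3 - <<'E'
from bench import status, camera
import cv2,numpy as np
s=status.read_state();print({k:np.round(v,3) for k,v in s.items()})
for n in("top","side"):
    c=camera(n);cv2.imwrite(f"pics/{n}0.png",c["image"][:,:,::-1]);np.savez(f"pics/{n}0.npz",**c)
    print(n,c["fx"],c["cx"],c["cy"],np.round(c["world_from_camera"],3))
E
```

```text
pics
{'time': np.float64(0.0), 'joint_positions': array([-1.205,  0.333, -0.065,  1.461,  0.022,  1.35 , -0.088]), 'joint_vel': array([-0.001,  0.001,  0.001,  0.   , -0.001, -0.002, -0.   ]), 'joint_torque': array([-2.0000e-03, -6.2326e+01,  2.3000e-02, -3.8990e+01, -6.2000e-02,
        4.0000e-02,  0.0000e+00]), 'ee_pos': array([0.237, 0.578, 0.222]), 'eef_rot': array([ 0.193,  0.981, -0.001, -0.   ]), 'ft_force': array([ 0.656, -0.448,  0.53 ]), 'torque': array([-0.04 ,  0.001, -0.02 ]), 'grip_force': np.float64(0.0), 'width': np.float64(0.087)}
top 614.7639378613068 320.3030239503484 223.93485614291097 [[-0.017 -0.99   0.143  0.341]
 [-1.     0.016 -0.005 -0.002]
 [ 0.002 -0.143 -0.99   1.531]
 [ 0.     0.     0.     1.   ]]
side 573.7566640784887 323.6520858218696 242.57895309189726 [[ 9.42e-01  2.98e-01 -1.55e-01  7.62e-01]
 [ 3.36e-01 -8.34e-01  4.38e-01 -6.23e-01]
 [ 1.00e-03 -4.65e-01 -8.85e-01  1.31e+00]
 [ 0.00e+00  0.00e+00  0.00e+00  1.00e+00]]
```

View pics/top0.png

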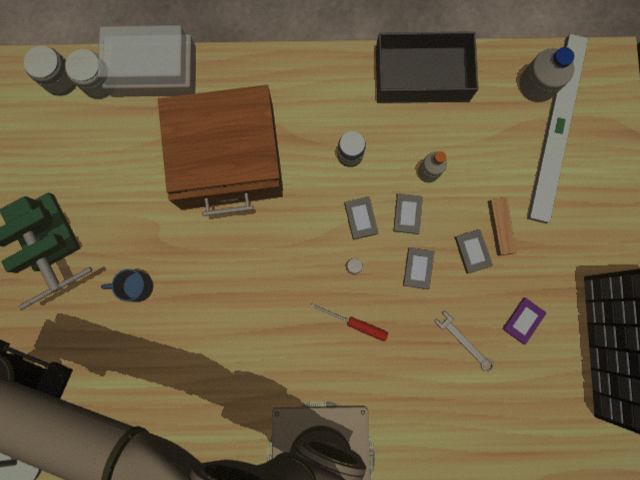

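View pics/side0.png

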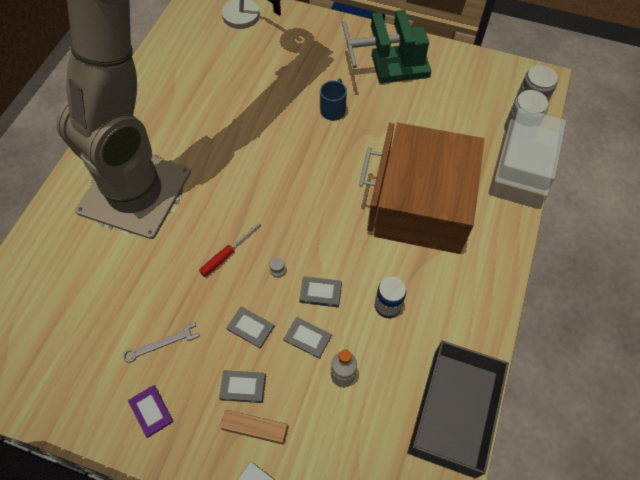

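The top view shows the chest at about (221,145) with its handle at (228,209), and four grey cases at (361,217), (408,213), (419,268) and (474,251). The jar is at (354,267) and the purple look-alike at (525,321). The side view shows the same layout.

```bash
cat > h.py <<'E'
import numpy as np,cv2
from scipy.spatial.transform import Rotation as R
from bench import status,camera
def cast(c,uv,h):
    uv=np.atleast_2d(uv).astype(float);T=c["world_from_camera"]
    d=np.c_[(uv[:,0]-c["cx"])/c["fx"],(uv[:,1]-c["cy"])/c["fy"],np.ones(len(uv))]@T[:3,:3].T
    return T[:3,3]+d*((h-T[2,3])/d[:,2])[:,None]
def cloud(c):
    v,u=np.mgrid[:480,:640];z=c["z_map"];T=c["world_from_camera"]
    p=np.stack([(u-c["cx"])/c["fx"]*z,(v-c["cy"])/c["fy"]*z,z],-1)
    return p@T[:3,:3].T+T[:3,3]
def cases(c,lo=(.3,-.5),hi=(.75,.05),show=True):
    """grey boxes: low-saturation blobs, cast on to their own top plane"""
    P=cloud(c);hsv=cv2.cvtColor(c["image"],cv2.COLOR_RGB2HSV)
    m=((hsv[...,1]<60)&np.all((P[...,:2]>lo)&(P[...,:2]<hi),-1)).astype(np.uint8)
    m=cv2.morphologyEx(m,cv2.MORPH_CLOSE,np.ones((3,3)))
    out=[]
    for k in cv2.findContours(m,cv2.RETR_EXTERNAL,cv2.CHAIN_APPROX_NONE)[0]:
        if cv2.contourArea(k)<250:continue
        f=np.zeros_like(m);cv2.drawContours(f,[k],-1,1,-1)
        z=np.median(P[cv2.erode(f,np.ones((5,5)))>0][:,2])
        w=cast(c,k[:,0],z)[:,:2]
        r=cv2.minAreaRect((w*1000).astype(np.float32))
        b=cv2.boxPoints(r);e=[b[1]-b[0],b[2]-b[1]];e=max(e,key=np.linalg.norm)
        a=np.arctan2(e[1],e[0]);a=(a+np.pi/2)%np.pi-np.pi/2
        out.append((np.round(r[0],1),np.round(sorted(r[1]),1),round(float(np.degrees(a)),1),round(float(z*1000),1),k[:,0].mean(0).round()))
    if show:
        for o in out:print(*o)
    return out
def go(x,y,z,yaw=None,s=None):
    """mm and rotvec along the tool axes to reach TCP (x,y,z); yaw deg = direction of tool y axis, nearest half turn"""
    s=s or status.read_state();r=R.from_quat(s["eef_rot"])
    d=r.inv().apply(np.array([x,y,z])-s["ee_pos"])*1000
    t=np.zeros(3)
    if yaw is not None:
        a=np.radians(yaw);yv=np.array([np.cos(a),np.sin(a),0])
        if r.as_matrix()[:,1]@yv<0:yv=-yv
        M=np.c_[np.cross(yv,[0,0,-1]),yv,[0,0,-1]]
        t=(r.inv()*R.from_matrix(M)).as_rotvec()
    print("turn",np.round(t,3),"shift",np.round(d,1))
def st():
    s=status.read_state();y=R.from_quat(s["eef_rot"]).as_matrix()[:,1]
    print(round(float(s["time"]),2),np.round(s["ee_pos"],4),"yaw",round(float(np.degrees(np.arctan2(y[1],y[0]))),1),"q",np.round(s["joint_positions"],2),"F",np.round(s["ft_force"],1),"w",np.round(s["width"],4),"g",np.round(s["grip_force"],1))
E
python3 - <<'E'
from h import *
for n in("top","side"):
    c=dict(np.load(f"pics/{n}0.npz"));print(n);cases(c,hi=(.75,.06))
    P=cloud(c);q=P[(P[...,2]>.143)&(P[...,2]<.158)&(P[...,0]>.4)&(P[...,0]<.75)&(P[...,1]>0.05)&(P[...,1]<.4)]
    print("chest",np.median(q[:,2]),cv2.minAreaRect((q[:,:2]*1000).astype(np.float32)))
    hz=P[(P[...,2]>.1)&(P[...,2]<.13)&(P[...,0]>.38)&(P[...,0]<.6)&(P[...,1]>0.05)&(P[...,1]<.3)]
    print("handle",len(hz),hz.mean(0) if len(hz) else "",np.ptp(hz,0))
    print("bench z",np.median(P[(P[...,0]>.3)&(P[...,0]<.7)&(P[...,1]<0)][:,2]))
st()
E
```

```text
top
[ 446.4 -249.3] [62.8 93.8] -10.0 11.9 [418. 268.]
[ 486.3 -386. ] [63.3 93.8] 15.7 19.5 [474. 251.]
[ 573.7 -109.9] [63.2 94.5] 11.5 20.2 [361. 218.]
[ 583.3 -227.8] [62.8 94.5] -7.6 11.9 [408. 213.]
[723.8 -85.4] [51.4 64.4] 89.1 109.1 [351. 148.]
chest 0.14986262190649857 ((688.3212890625, 219.48110961914062), (148.03933715820312, 261.4327392578125), 5.727466583251953)
handle 273 [0.58279859 0.2095601  0.11902808] [0.02960514 0.11945506 0.01676279]
bench z 0.0009932768769895794
side
[ 486.3 -388.8] [64.5 95.9] 15.8 20.4 [242. 386.]
[ 693.6 -301.7] [52.3 67. ] -77.7 104.7 [343. 369.]
[ 582.9 -230.5] [64.7 95.3] -7.4 12.3 [307. 337.]
[ 446.1 -252.4] [64.1 96. ] -10.1 12.4 [250. 327.]
[ 573.6 -113.5] [67.7 94.7] 12.6 20.1 [320. 291.]
[ 728.5 -108.4] [ 43.2 101.4] -89.5 109.4 [386. 296.]
chest 0.1500361691934612 ((687.0250854492188, 219.08082580566406), (151.10079956054688, 267.5384216308594), 5.7894978523254395)
handle 211 [0.58135083 0.20687448 0.11915112] [0.03165935 0.12137837 0.01619855]
bench z 0.0010938222776891715
0.1 [0.2368 0.578  0.2219] yaw 67.7 q [-1.2   0.33 -0.06  1.46  0.02  1.35 -0.09] F [ 0.6  1.1 -0.7] w 0.0871 g 0.0
```

```bash
cat >> h.py <<'E'
def chest(c,show=True):
    P=cloud(c);m=((abs(P[...,2]-.15)<.008)&(P[...,0]>.4)&(P[...,0]<.9)&(P[...,1]>.05)&(P[...,1]<.4)).astype(np.uint8)
    m=cv2.morphologyEx(m,cv2.MORPH_OPEN,np.ones((5,5)))
    k=max(cv2.findContours(m,cv2.RETR_EXTERNAL,cv2.CHAIN_APPROX_NONE)[0],key=cv2.contourArea)
    r=cv2.minAreaRect((cast(c,k[:,0],.15)[:,:2]*1000).astype(np.float32))
    return r
E
python3 - <<'E'
from h import *
for n in("top","side"):
    c=dict(np.load(f"pics/{n}0.npz"));r=chest(c);print(n,r)
    P=cloud(c);a=np.radians(5.7);o=np.array(r[0])/1000
    m=(P[...,2]>.1)&(P[...,2]<.13)&(P[...,0]>.38)&(P[...,0]<.6)&(P[...,1]>0.05)&(P[...,1]<.3)
    v,u=np.nonzero(m);w=cast(c,np.c_[u,v],.12)[:,:2]-o
    L=w@np.array([[np.cos(a),-np.sin(a)],[np.sin(a),np.cos(a)]])
    print("handle local x hist",np.histogram(L[:,0],bins=np.arange(-.18,-.1,.004)),"y",L[:,1].min(),L[:,1].max())
E
```

```text
top ((747.1776733398438, 226.07772827148438), (227.11611938476562, 260.4426574707031), 6.453180313110352)
handle local x hist (array([ 0, 11, 86, 88, 58, 10, 10,  4,  6,  0,  0,  0,  0,  0,  0,  0,  0,
        0,  0]), array([-0.18 , -0.176, -0.172, -0.168, -0.164, -0.16 , -0.156, -0.152,
       -0.148, -0.144, -0.14 , -0.136, -0.132, -0.128, -0.124, -0.12 ,
       -0.116, -0.112, -0.108, -0.104])) y -0.06221357362445797 0.05711944748971539
side ((744.6146850585938, 224.0272674560547), (224.97787475585938, 266.0960388183594), 6.596510887145996)
handle local x hist (array([ 0,  4, 62, 64, 44, 10, 10,  8,  5,  4,  0,  0,  0,  0,  0,  0,  0,
        0,  0]), array([-0.18 , -0.176, -0.172, -0.168, -0.164, -0.16 , -0.156, -0.152,
       -0.148, -0.144, -0.14 , -0.136, -0.132, -0.128, -0.124, -0.12 ,
       -0.116, -0.112, -0.108, -0.104])) y -0.06372319268392386 0.05841632265813436
```

```bash
python3 - <<'E'
from h import *
for n in("top","side"):
    c=dict(np.load(f"pics/{n}0.npz"));P=cloud(c);r=chest(c);a=np.radians(6.2);o=np.array(r[0])/1000
    m=(P[...,2]>.105)&(P[...,2]<.13)&(P[...,0]>.38)&(P[...,0]<.6)&(P[...,1]>0.05)&(P[...,1]<.3)
    v,u=np.nonzero(m);w=cast(c,np.c_[u,v],.119)[:,:2]
    L=(w-o)@np.array([np.cos(a),np.sin(a)]);b=w[L<-.158]
    rr=cv2.minAreaRect((b*1000).astype(np.float32));l=cv2.fitLine(b.astype(np.float32),cv2.DIST_HUBER,0,.001,.001).ravel()
    print(n,rr,l,"yaw",np.degrees(np.arctan2(-l[0]*np.sign(l[1]),abs(l[1]))))
    # chest front/side edges
    k=((abs(P[...,2]-.15)<.006)&(P[...,0]>.4)&(P[...,0]<.9)&(P[...,1]>.05)&(P[...,1]<.4))
    p=P[k][:,:2];
    for d in(5.5,6,6.5,7):
        A=np.radians(d);M=np.array([[np.cos(A),-np.sin(A)],[np.sin(A),np.cos(A)]]);q=p@M
        print(d,np.percentile(q,[.5,99.5],axis=0).round(4).tolist())
go(.573,.207,.25,6.2+0)
go(.573,.207,.25,6.2+90)
E
```

```text
top ((582.7711791992188, 207.24533081054688), (13.78930377960205, 119.4400863647461), 6.314774036407471) [ 0.10981951 -0.99395156  0.58169556  0.20739748] yaw 6.3049107
5.5 [[0.6348, 0.0246], [0.878, 0.2823]]
6 [[0.6362, 0.0181], [0.8791, 0.2755]]
6.5 [[0.6373, 0.0114], [0.8802, 0.2687]]
7 [[0.6386, 0.0046], [0.8815, 0.2621]]
side ((580.4077758789062, 205.70404052734375), (13.689833641052246, 122.26383972167969), 6.251412391662598) [ 0.11164439 -0.99374825  0.5792652   0.20385341] yaw 6.410116
5.5 [[0.632, 0.0224], [0.8744, 0.2831]]
6 [[0.6335, 0.0161], [0.8754, 0.2762]]
6.5 [[0.6348, 0.0095], [0.8765, 0.2695]]
7 [[0.6358, 0.0027], [0.8777, 0.2632]]
turn [-1.000e-03  1.000e-03  1.074e+00] shift [-451.8 -215.9  -27.8]
turn [-0.001 -0.    -0.497] shift [-451.8 -215.9  -27.8]
```

Call:
jog_arm:
  plan:
    - [0, 0, 1.075, -446, -214, -28, -0.42]
    - [0, 0, 1.075, -446, -214, -28, -0.42]
    - [0, 0, 1.075, -446, -214, -28, -0.42]
    - [0, 0, 1.075, -446, -214, -28, -0.42]
    - [0, 0, 1.075, -446, -214, -28, -0.42]
    - [0, 0, 1.075, -446, -214, -28, -0.42]
    - [0, 0, 1.075, -446, -214, -28, -0.42]
    - [0, 0, 1.075, -446, -214, -28, -0.42]
    - [0, 0, 1.075, -446, -214, -28, -0.42]
    - [0, 0, 1.075, -446, -214, -28, -0.42]
    - [0, 0, 1.075, -446, -214, -28, -0.42]
    - [0, 0, 1.075, -446, -214, -28, -0.42]
  squeeze: 40

```text
time: 1.3
ee_pos: [0.5689, 0.2102, 0.25]
eef_rot: [0.669, 0.743, -0.0, -0.0]
ft_force: [-1.9, 1.0, -0.4]
width: 0.0255
grip_force: 0.0
```

```bash
python3 -c "
from h import *
st();go(.5805,.206,.098,6.3)"
```

```text
1.3 [0.5689 0.2102 0.25  ] yaw 6.0 q [-0.71  0.28  0.35  1.49 -0.1   1.39 -0.25] F [-1.9  1.  -0.4] w 0.0255 g 0.0
turn [-0.001  0.    -0.005] shift [ -5.3  11.2 152. ]
```

Call:
jog_arm:
  plan:
    - [0, 0, -0.005, -5, 11, 40, -0.42]
    - [0, 0, -0.005, -5, 11, 80, -0.42]
    - [0, 0, -0.005, -5, 11, 115, -0.42]
    - [0, 0, -0.005, -5, 11, 135, -0.42]
    - [0, 0, -0.005, -5, 11, 152, -0.42]
    - [0, 0, -0.005, -5, 11, 152, -0.42]
    - [0, 0, -0.005, -5, 11, 152, -1]
    - [0, 0, -0.005, -5, 11, 152, -1]
    - [0, 0, -0.005, -5, 11, 152, -1]
    - [0, 0, -0.005, -5, 11, 152, -1]
  squeeze: 40

```text
time: 2.3
ee_pos: [0.5804, 0.2082, 0.0998]
eef_rot: [0.666, 0.746, 0.001, 0.0]
ft_force: [-1.8, 1.2, 4.6]
width: 0.0096
grip_force: 40.0
```

```bash
python3 -c "
from h import *
st()"
```

```text
2.3 [0.5804 0.2082 0.0998] yaw 6.4 q [-0.68  0.41  0.33  1.65 -0.15  1.1  -0.2 ] F [-1.8  1.2  4.6] w 0.0096 g 40.0
```

Call:
jog_arm:
  plan:
    - [0, 0, 0, 0, -12, 0, -1]
    - [0, 0, 0, 0, -30, 0, -1]
    - [0, 0, 0, 0, -50, 0, -1]
    - [0, 0, 0, 0, -70, 0, -1]
    - [0, 0, 0, 0, -90, 0, -1]
    - [0, 0, 0, 0, -110, 0, -1]
    - [0, 0, 0, 0, -130, 0, -1]
    - [0, 0, 0, 0, -148, 0, -1]
    - [0, 0, 0, 0, -160, 0, -1]
    - [0, 0, 0, 0, -167, 0, -1]
    - [0, 0, 0, 0, -171, 0, -1]
    - [0, 0, 0, 0, -173, 0, -1]

```text
time: 3.5
ee_pos: [0.415, 0.1893, 0.1]
eef_rot: [0.667, 0.745, 0.007, 0.004]
ft_force: [44.7, 9.5, -36.1]
width: 0.0098
grip_force: 40.0
```

Call:
jog_arm:
  plan:
    - [0, 0, 0, 0, 0, 0, -1]
    - [0, 0, 0, 0, 0, 0, -1]

```text
time: 3.7
ee_pos: [0.4151, 0.1893, 0.0999]
eef_rot: [0.667, 0.745, 0.007, 0.004]
ft_force: [35.4, 7.2, -27.0]
width: 0.0097
grip_force: 40.0
```

Call:
jog_arm:
  plan:
    - [0, 0, 0, 0, -2, 0, -1]
    - [0, 0, 0, 0, -4, 0, -1]
    - [0, 0, 0, 0, -4, 0, -1]

```text
time: 4.0
ee_pos: [0.415, 0.1893, 0.1002]
eef_rot: [0.667, 0.745, 0.01, 0.006]
ft_force: [59.2, 12.5, -49.2]
width: 0.0097
grip_force: 40.0
```

Call:
jog_arm:
  plan:
    - [0, 0, 0, 0, 5, 0, -1]
    - [0, 0, 0, 0, 9, 0, -1]
    - [0, 0, 0, 0, 9, 0, -0.4]
    - [0, 0, 0, 0, 9, 0, -0.4]
    - [0, 0, 0, 0, 9, 0, -0.4]
    - [0, 0, 0, 0, 9, -40, -0.4]
    - [0, 0, 0, 0, 9, -90, -0.4]
    - [0, 0, 0, 0, 9, -140, -0.4]
    - [0, 0, 0, 0, 9, -190, 0]
    - [0, 0, 0, -50, 9, -190, 0]
    - [0, 0, 0, -100, 9, -190, 0]
    - [0, 0, 0, -150, 9, -190, 0]

```text
time: 5.2
ee_pos: [0.4294, 0.0379, 0.2887]
eef_rot: [0.666, 0.746, 0.0, -0.0]
ft_force: [0.7, 0.1, -0.8]
width: 0.0426
grip_force: 0.0
```

Call:
jog_arm:
  plan:
    - [0, 0, 0, -50, 0, 0, 1]
    - [0, 0, 0, -100, 0, 0, 1]
    - [0, 0, 0, -150, 0, 0, 1]
    - [0, 0, 0, -200, 0, 0, 1]
    - [0, 0, 0, -200, 0, 0, 1]
    - [0, 0, 0, -200, 0, 0, 1]

```text
time: 5.8
ee_pos: [0.4517, -0.1598, 0.2882]
eef_rot: [0.667, 0.745, -0.0, -0.0]
ft_force: [1.1, 0.6, 0.0]
width: 0.0823
grip_force: 0.0
```

```bash
python3 - <<'E'
from h import *
st()
for n in("top","side"):
    c=camera(n);np.savez(f"pics/{n}1.npz",**c)
    crop=c["image"][80:320,100:420] if n=="top" else c["image"][60:300,240:560]
    cv2.imwrite(f"pics/{n}1.png",cv2.resize(crop,None,fx=1.25,fy=1.25)[:,:,::-1]) if 0 else None
    globals()[n]=crop
cv2.imwrite("pics/one.png",np.hstack([top,side])[:,:,::-1])
E
```

```text
5.8 [ 0.4517 -0.1598  0.2882] yaw 6.3 q [-0.54 -0.08  0.76  1.76  0.05  1.44  0.32] F [1.1 0.6 0. ] w 0.0823 g 0.0
```

View pics/one.png

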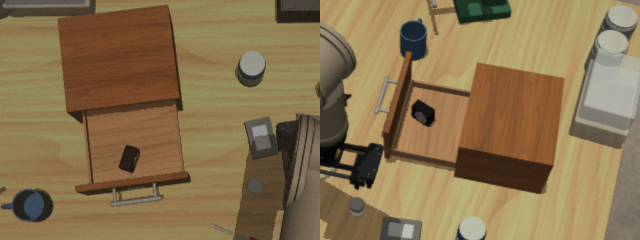

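The drawer is fully out, and the black tape measure stands in it near the front panel, at (230,238) in the full top image and (344,172) in the side image.

```bash
cat >> h.py <<'E'
YAW=np.radians(6.3);CR=np.array([[np.cos(YAW),-np.sin(YAW)],[np.sin(YAW),np.cos(YAW)]])  # p@CR = chest-aligned coords
E
python3 - <<'E'
from h import *
for n in("top","side"):
    c=dict(np.load(f"pics/{n}1.npz"));P=cloud(c);q=P[...,:2]@CR;z=P[...,2]
    print(n)
    box=(q[...,0]>.41)&(q[...,0]<.65)&(q[...,1]>.0)&(q[...,1]<.29)
    fl=box&(z>.005)&(z<.05)&(q[...,0]>.5)&(q[...,0]<.61)&(abs(q[...,1]-.14)<.08);print("floor z",np.percentile(z[fl],[10,50,90]))
    pn=box&(z>.09)&(z<.16)&(q[...,0]<.5);print("panel",np.percentile(q[pn],[2,50,98],axis=0).round(4).tolist(),np.percentile(z[pn],[50,90]))
    w=box&(z>.038)&(z<.06)&(q[...,0]>.48)&(q[...,0]<.61)
    for s,nm in((q[...,1]<.06,"w-"),(q[...,1]>.22,"w+")):
        if (w&s).sum():print(nm,(w&s).sum(),np.percentile(q[w&s][:,1],[5,50,95]),np.median(z[w&s]))
    hsv=cv2.cvtColor(c["image"],cv2.COLOR_RGB2HSV)
    t=box&(z>.058)&(z<.1)&(abs(q[...,1]-.14)<.095)&(q[...,0]<.61)&(hsv[...,2]<90)&(q[...,0]>.445)
    v,u=np.nonzero(t);h=np.percentile(z[t],90);print("tape n",t.sum(),"z",np.percentile(z[t],[10,50,90]),"med",np.median(P[t],0))
    tt=t&(z>h-.006);v,u=np.nonzero(tt);r=cv2.minAreaRect((cast(c,np.c_[u,v],h)[:,:2]*1000).astype(np.float32));print(r, tt.sum(), u.mean(),v.mean())
E
```

```text
top
floor z [0.02171872 0.02616204 0.03041831]
panel [[0.4316, 0.0198], [0.4726, 0.1408], [0.4853, 0.2616]] [0.14353611 0.14951445]
w- 121 [0.02731792 0.03016881 0.03303923] 0.047042596704537365
w+ 152 [0.25075779 0.2531834  0.2572092 ] 0.04729032094749863
tape n 484 z [0.06710552 0.07703924 0.08502981] med [0.51063294 0.20910131 0.07703924]
((500.14056396484375, 195.8353271484375), (99.04348754882812, 189.09837341308594), 5.239748477935791) 167 232.03592814371257 248.23952095808383
side
floor z [0.02312413 0.02681401 0.03117784]
panel [[0.4291, 0.0136], [0.4762, 0.1269], [0.483, 0.2614]] [0.13745059 0.14904952]
w- 245 [0.02395984 0.02905939 0.0505829 ] 0.04689134494541225
w+ 230 [0.23034903 0.25168604 0.25758403] 0.04622516638656404
tape n 448 z [0.06383491 0.07686907 0.08882874] med [0.50551956 0.20383039 0.07686907]
((498.76336669921875, 199.23779296875), (74.91197204589844, 190.3321990966797), 6.373871326446533) 72 321.7083333333333 164.79166666666666
```

```bash
python3 - <<'E'
from h import *
for n in("top","side"):
    c=dict(np.load(f"pics/{n}1.npz"));P=cloud(c);q=P[...,:2]@CR;z=P[...,2]
    print(n)
    for a in(.06,.1,.14,.18,.22):
        k=(abs(q[...,1]-a)<.01)&(q[...,0]>.45)&(q[...,0]<.5)&(z>.05)
        i=np.argsort(q[k][:,0]);print(a,[(round(x*1e3),round(y*1e3)) for x,y in zip(q[k][i,0],z[k][i])][::max(1,k.sum()//14)])
    hsv=cv2.cvtColor(c["image"],cv2.COLOR_RGB2HSV)
    uu,vv=np.meshgrid(np.arange(640),np.arange(480))
    cu,cv_=(230,238) if n=="top" else(344,172)
    t=((hsv[...,2]<70)&(abs(uu-cu)<25)&(abs(vv-cv_)<22)).astype(np.uint8)
    t=cv2.morphologyEx(t,cv2.MORPH_OPEN,np.ones((3,3)))
    k=max(cv2.findContours(t,cv2.RETR_EXTERNAL,cv2.CHAIN_APPROX_NONE)[0],key=cv2.contourArea)
    f=np.zeros_like(t);cv2.drawContours(f,[k],-1,1,-1)
    print("tape",f.sum(),np.percentile(z[f>0],[5,50,95]))
    for h in(.078,):
        r=cv2.minAreaRect((cast(c,k[:,0],h)[:,:2]*1000).astype(np.float32));print(h,r)
    tp=(f>0)&(z>.070);r=cv2.minAreaRect((P[tp][:,:2]*1000).astype(np.float32));print("top pts",tp.sum(),r,np.median(P[tp],0))
    cv2.imwrite(f"pics/t{n}.png",cv2.resize(c["image"][cv_-40:cv_+40,cu-50:cu+50],None,fx=4,fy=4,interpolation=2)[:,:,::-1])
cv2.imwrite("pics/t.png",np.hstack([cv2.imread("pics/ttop.png"),cv2.imread("pics/tside.png")]))
E
```

```text
top
0.06 [(471, 80), (471, 122), (471, 152), (471, 70), (471, 59), (471, 134), (472, 148), (474, 141), (475, 147), (476, 147), (478, 149), (480, 148), (481, 144), (482, 147), (485, 149), (486, 142)]
0.1 [(451, 120), (456, 118), (461, 119), (465, 120), (471, 124), (471, 118), (471, 94), (471, 61), (473, 145), (475, 145), (477, 149), (479, 147), (481, 150), (483, 147), (485, 147)]
0.14 [(469, 72), (470, 73), (471, 107), (471, 135), (471, 151), (471, 128), (471, 79), (472, 147), (474, 150), (475, 151), (477, 149), (479, 144), (481, 149), (482, 151), (484, 145), (485, 146)]
0.18 [(451, 119), (459, 113), (465, 120), (470, 92), (471, 114), (471, 75), (471, 56), (471, 72), (473, 147), (475, 148), (477, 150), (478, 141), (480, 147), (482, 148), (483, 148), (485, 146)]
0.22 [(470, 53), (471, 142), (471, 132), (471, 97), (471, 92), (471, 125), (472, 143), (473, 147), (475, 148), (476, 148), (478, 147), (479, 147), (480, 149), (482, 146), (484, 143), (485, 144)]
tape 366 [0.05380808 0.07671808 0.08307273]
0.078 ((519.5994873046875, 209.2980499267578), (37.159507751464844, 58.91354751586914), 71
[... 768 characters left out ...]
(457, 118), (468, 147), (469, 149), (472, 147), (474, 150), (477, 151), (479, 143), (481, 119), (481, 54), (482, 129), (482, 149), (482, 99), (482, 85), (482, 97), (483, 136), (487, 53)]
0.22 [(467, 143), (469, 152), (471, 149), (473, 151), (474, 148), (476, 150), (478, 152), (480, 148), (481, 141), (481, 58), (481, 121), (482, 142), (482, 134), (482, 106), (482, 127), (482, 90), (483, 117), (487, 52)]
tape 412 [0.03706871 0.07299332 0.08146799]
0.078 ((525.0296020507812, 195.4036865234375), (52.97239303588867, 72.11460876464844), 72.59109497070312)
top pts 230 ((651.2486572265625, -190.4859619140625), (57.54736328125, 892.0768432617188), 18.07168197631836) [0.52273025 0.20684953 0.07758413]
```

View pics/t.png

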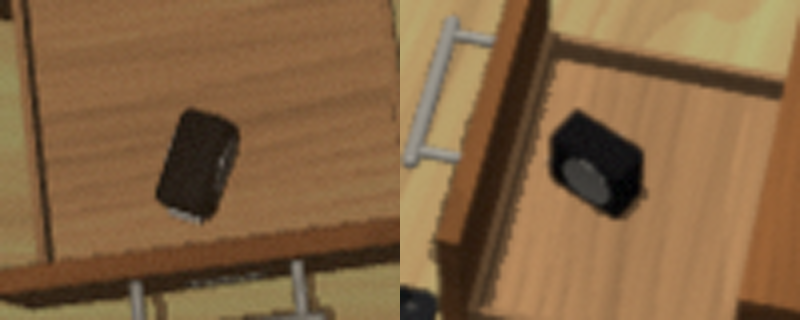

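The left half (top view) shows the tape's long axis about 18° off world x, and the right half (side view) shows it standing upright near the panel. The panel's inner face limits the gripper body, so I will grip with the jaws aligned to the chest's y.

```bash
python3 -c "
from h import *
st();go(.521,.210,.26,96.3)"
```

```text
5.9 [ 0.4521 -0.1578  0.2882] yaw 6.5 q [-0.54 -0.08  0.75  1.76  0.05  1.44  0.32] F [-0.1  1.4 -1. ] w 0.0854 g 0.0
turn [ 0.000e+00 -1.000e-03 -1.567e+00] shift [357.6 110.2  28.4]
```

Call:
jog_arm:
  plan:
    - [0, 0, -1.567, 358, 110, 20, 1]
    - [0, 0, -1.567, 358, 110, 20, 1]
    - [0, 0, -1.567, 358, 110, 20, 1]
    - [0, 0, -1.567, 358, 110, 20, 1]
    - [0, 0, -1.567, 358, 110, 20, 1]
    - [0, 0, -1.567, 358, 110, 20, 1]
    - [0, 0, -1.567, 358, 110, 20, 1]
    - [0, 0, -1.567, 358, 110, 20, 1]
    - [0, 0, -1.567, 358, 110, 20, 1]
    - [0, 0, -1.567, 358, 110, 20, 1]
    - [0, 0, -1.567, 358, 110, 20, 1]
    - [0, 0, -1.567, 358, 110, 20, 1]
  squeeze: 12

```text
time: 7.1
ee_pos: [0.5204, 0.2104, 0.2683]
eef_rot: [-0.056, 0.998, 0.0, -0.0]
ft_force: [0.7, -0.1, 0.1]
width: 0.0869
grip_force: 0.0
```

Call:
jog_arm:
  plan:
    - [0, 0, 0, 0, 0, 0, 1]
    - [0, 0, 0, 0, 0, 0, 1]

```text
time: 7.3
ee_pos: [0.5211, 0.2095, 0.2685]
eef_rot: [-0.054, 0.999, 0.0, -0.0]
ft_force: [-0.5, -0.9, 0.0]
width: 0.0871
grip_force: 0.0
```

```bash
python3 -c "
from h import *
st();go(.521,.210,.045,96.3)"
```

```text
7.3 [0.5211 0.2095 0.2685] yaw 96.2 q [-0.83  0.17  0.41  1.58 -0.07  1.4   1.27] F [-0.5 -0.9  0. ] w 0.0871 g 0.0
turn [ 0.    -0.    -0.003] shift [ -0.    0.5 223.5]
```

Descend, close gently, then firm up.

Call:
jog_arm:
  plan:
    - [0, 0, 0, 0, 0, 45, 1]
    - [0, 0, 0, 0, 0, 90, 1]
    - [0, 0, 0, 0, 0, 130, 1]
    - [0, 0, 0, 0, 0, 165, 1]
    - [0, 0, 0, 0, 0, 195, 1]
    - [0, 0, 0, 0, 0, 213, 1]
    - [0, 0, 0, 0, 0, 223, 1]
    - [0, 0, 0, 0, 0, 223, 1]
    - [0, 0, 0, 0, 0, 223, -0.1]
    - [0, 0, 0, 0, 0, 223, -0.4]
    - [0, 0, 0, 0, 0, 223, -1]
    - [0, 0, 0, 0, 0, 223, -1]
  squeeze: 12

```text
time: 8.5
ee_pos: [0.5218, 0.2092, 0.0462]
eef_rot: [-0.054, 0.999, 0.0, 0.0]
ft_force: [-0.6, -0.6, -0.3]
width: 0.0632
grip_force: 0.0
```

Call:
jog_arm:
  plan:
    - [0, 0, 0, 0, 0, 0, -1]
    - [0, 0, 0, 0, 0, 0, -1]
    - [0, 0, 0, 0, 0, 0, -1]
  squeeze: 35

```text
time: 8.8
ee_pos: [0.5214, 0.2092, 0.0456]
eef_rot: [-0.054, 0.999, 0.0, 0.0]
ft_force: [-0.3, -0.3, -0.1]
width: 0.039
grip_force: 3.6
```

Call:
jog_arm:
  plan:
    - [0, 0, 0, 0, 0, 0, -1]
    - [0, 0, 0, 0, 0, 0, -1]
    - [0, 0, 0, 0, 0, 0, -1]
  squeeze: 35

```text
time: 9.1
ee_pos: [0.5214, 0.209, 0.0456]
eef_rot: [-0.054, 0.999, 0.0, -0.0]
ft_force: [-1.3, 0.2, 1.5]
width: 0.0338
grip_force: 31.6
```

Call:
jog_arm:
  plan:
    - [0, 0, 0, 0, 0, -20, -1]
    - [0, 0, 0, 0, 0, -60, -1]
    - [0, 0, 0, 0, 0, -100, -1]
    - [0, 0, 0, 0, 0, -140, -1]
    - [0, 0, 0, 0, 0, -180, -1]
    - [0, 0, 0, 0, 0, -200, -1]
    - [0, 0, 0, -40, 0, -200, -1]
    - [0, 0, 0, -80, 0, -200, -1]
    - [0, 0, 0, -120, 0, -200, -1]
    - [0, 0, 0, -160, 0, -200, -1]
    - [0, 0, 0, -178, 0, -200, -1]
    - [0, 0, 0, -178, 0, -200, -1]

```text
time: 10.3
ee_pos: [0.6998, 0.2272, 0.2428]
eef_rot: [-0.053, 0.999, -0.001, -0.001]
ft_force: [-0.9, -0.8, -3.7]
width: 0.0316
grip_force: 35.0
```

```bash
python3 - <<'E'
from h import *
st()
c=camera("side");cv2.imwrite("pics/s2.png",c["image"][40:280,300:620,::-1])
P=cloud(c);s=status.read_state()["ee_pos"]
k=(np.linalg.norm(P[...,:2]-s[:2],axis=-1)<.04)&(P[...,2]<s[2]+.03)&(P[...,2]>.17);print(np.percentile(P[k][:,2],[1,3,10,30]),k.sum())
E
```

```text
10.3 [0.6998 0.2272 0.2428] yaw 96.1 q [-0.63  0.61  0.44  1.09 -0.25  1.5   1.44] F [-0.9 -0.8 -3.7] w 0.0316 g 35.0Traceback (most recent call last):
  File "<stdin>", line 5, in <module>
    return _quantile_unchecked(
        a, q, axis, out, overwrite_input, method, keepdims, weights)
    return _ureduce(a,
                    func=_quantile_ureduce_func,
    ...<5 lines>...
                    overwrite_input=overwrite_input,
                    method=method)
    r = func(a, **kwargs)
    result = _quantile(arr,
                       quantiles=q,
    ...<2 lines>...
                       out=out,
                       weights=wgt)
    slices_having_nans = np.isnan(arr[-1, ...])
                                  ~~~^^^^^^^^^
IndexError: index -1 is out of bounds for axis 0 with size 0
```

View pics/s2.png

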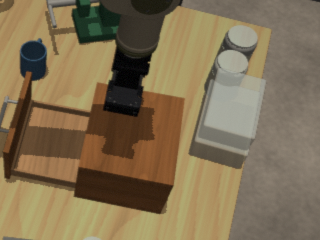

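The tape is held over the chest (gripper at about (125,95) in the crop) and the drawer is empty and still open. Next I lower it.

Call:
jog_arm:
  plan:
    - [0, 0, 0, 0, 0, 30, -1]
    - [0, 0, 0, 0, 0, 50, -1]
    - [0, 0, 0, 0, 0, 62, -1]
    - [0, 0, 0, 0, 0, 68, -1]
    - [0, 0, 0, 0, 0, 70, -1]
    - [0, 0, 0, 0, 0, 71, -1]
    - [0, 0, 0, 0, 0, 71, -1]

```text
time: 11.05
ee_pos: [0.6987, 0.2283, 0.1755]
eef_rot: [-0.054, 0.999, 0.0, 0.001]
ft_force: [-0.1, -0.4, -2.2]
width: 0.0319
grip_force: 35.0
```

Call:
jog_arm:
  plan:
    - [0, 0, 0, 0, 0, 1, -1]
    - [0, 0, 0, 0, 0, 2, -1]
    - [0, 0, 0, 0, 0, 3, -1]
    - [0, 0, 0, 0, 0, 3, -1]

```text
time: 11.45
ee_pos: [0.6983, 0.2281, 0.1714]
eef_rot: [-0.054, 0.999, 0.0, -0.0]
ft_force: [-0.7, -0.9, -1.8]
width: 0.0315
grip_force: 35.0
```

Call:
jog_arm:
  plan:
    - [0, 0, 0, 0, 0, 1, -1]
    - [0, 0, 0, 0, 0, 2, -1]
    - [0, 0, 0, 0, 0, 2, -1]

```text
time: 11.75
ee_pos: [0.6985, 0.2282, 0.1699]
eef_rot: [-0.054, 0.999, 0.0, 0.0]
ft_force: [-1.4, -1.2, 0.5]
width: 0.0318
grip_force: 35.0
```

Call:
jog_arm:
  plan:
    - [0, 0, 0, 0, 0, 1, -1]
    - [0, 0, 0, 0, 0, 1, -0.2]
    - [0, 0, 0, 0, 0, 1, 0]
    - [0, 0, 0, 0, 0, 1, 0.2]
    - [0, 0, 0, 0, 0, 0, 0.4]
    - [0, 0, 0, 0, 0, -40, 0.8]
    - [0, 0, 0, 0, 0, -80, 1]
    - [0, 0, 0, 50, 0, -120, 1]
    - [0, 0, 0, 100, 0, -120, 1]
    - [0, 0, 0, 150, 0, -120, 1]
    - [0, 0, 0, 200, 0, -120, 1]
    - [0, 0, 0, 200, 0, -120, 1]

```text
time: 12.95
ee_pos: [0.4955, 0.2064, 0.2899]
eef_rot: [-0.055, 0.998, 0.001, -0.001]
ft_force: [0.4, -0.5, 0.4]
width: 0.0868
grip_force: 0.0
```

```bash
python3 - <<'E'
from h import *
st()
for n in("top","side"):
    c=camera(n);np.savez(f"pics/{n}3.npz",**c);print(n);cases(c,hi=(.65,.06))
    P=cloud(c);k=(P[...,2]>.185)&(P[...,2]<.215)&(abs(P[...,0]-.7)<.06)&(abs(P[...,1]-.23)<.06)
    if k.sum()>20:print("tape",np.median(P[k],0),cv2.minAreaRect((P[k][:,:2]*1000).astype(np.float32)))
    globals()[n]=c
cv2.imwrite("pics/three.png",np.hstack([top["image"][80:320,140:540],side["image"][40:280,200:600]])[:,:,::-1])
go(.5735,-.1115,.2,102)
E
```

```text
12.95 [0.4955 0.2064 0.2899] yaw 96.3 q [-0.88  0.1   0.44  1.61 -0.05  1.44  1.24] F [ 0.4 -0.5  0.4] w 0.0868 g 0.0
top
[ 446.1 -249.5] [62.9 93.9] -10.6 11.7 [418. 268.]
[ 486.2 -385.9] [63.3 93.5] 15.7 20.1 [474. 251.]
[ 573.7 -109.8] [62.8 94.5] 12.2 19.9 [361. 217.]
[ 583.4 -227.9] [63.  94.3] -8.0 11.8 [408. 214.]
tape [0.69502122 0.22545275 0.20079595] ((696.3093872070312, 227.0417938232422), (60.19432830810547, 33.92815017700195), 5.900322437286377)
side
[ 486.3 -388.8] [64.5 95.9] 15.8 20.3 [242. 386.]
[ 583.  -230.6] [64.6 95.3] -7.4 12.5 [308. 337.]
[ 446.1 -252.4] [64.1 95.9] -10.1 12.5 [250. 327.]
[ 573.5 -113.3] [67.3 94.8] 12.0 20.3 [320. 291.]
tape [0.69446937 0.22000881 0.20015646] ((693.8385620117188, 226.0392608642578), (59.847129821777344, 36.97163772583008), 4.988304615020752)
turn [ 0.002  0.001 -0.1  ] shift [ -39.6 -325.    89.9]
```

View pics/three.png

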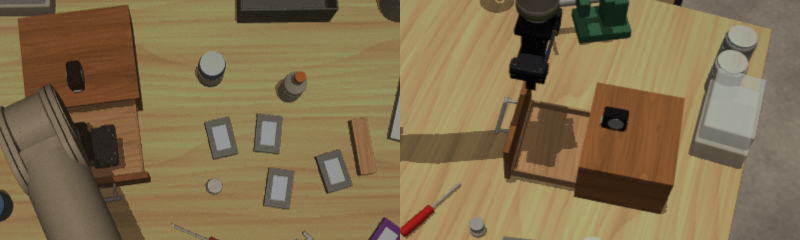

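The tape now stands on the chest top (about (75,75) in the left crop), the drawer is open and empty, and the four cases have not moved. Next is the first thick case.

Call:
jog_arm:
  plan:
    - [0, 0, -0.1, -40, -50, 0, 1]
    - [0, 0, -0.1, -40, -100, 0, 1]
    - [0, 0, -0.1, -40, -150, 10, 1]
    - [0, 0, -0.1, -40, -200, 30, 1]
    - [0, 0, -0.1, -40, -250, 50, 1]
    - [0, 0, -0.1, -40, -300, 70, 1]
    - [0, 0, -0.1, -40, -325, 90, 1]
    - [0, 0, -0.1, -40, -325, 120, 1]
    - [0, 0, -0.1, -40, -325, 120, 1]
    - [0, 0, -0.1, -40, -325, 120, 1]

```text
time: 14.05
ee_pos: [0.5752, -0.1119, 0.1697]
eef_rot: [-0.104, 0.995, -0.0, -0.0]
ft_force: [0.1, -0.2, 1.2]
width: 0.087
grip_force: 0.0
```

```bash
python3 -c "
from h import *
st();go(.5735,-.1115,.004,102)"
```

```text
14.05 [ 0.5752 -0.1119  0.1697] yaw 102.0 q [-0.42  0.32  0.65  1.67 -0.2   1.22  2.06] F [ 0.1 -0.2  1.2] w 0.087 g 0.0
turn [-0.001 -0.001 -0.001] shift [  1.4   0.9 165.7]
```

Call:
jog_arm:
  plan:
    - [0, 0, 0, 1.5, 1, 45, 1]
    - [0, 0, 0, 1.5, 1, 85, 1]
    - [0, 0, 0, 1.5, 1, 120, 1]
    - [0, 0, 0, 1.5, 1, 145, 1]
    - [0, 0, 0, 1.5, 1, 158, 1]
    - [0, 0, 0, 1.5, 1, 165, 1]
    - [0, 0, 0, 1.5, 1, 165, 1]
    - [0, 0, 0, 1.5, 1, 165, 1]
    - [0, 0, 0, 1.5, 1, 165, 0.3]
    - [0, 0, 0, 1.5, 1, 165, 0.3]
    - [0, 0, 0, 1.5, 1, 165, 0.3]
    - [0, 0, 0, 1.5, 1, 165, 0.3]
  squeeze: 40

```text
time: 15.25
ee_pos: [0.5729, -0.1114, 0.0048]
eef_rot: [-0.104, 0.995, 0.0, 0.0]
ft_force: [-0.9, 0.8, 2.8]
width: 0.0636
grip_force: 40.0
```

```bash
python3 -c "
from h import *
st()"
```

```text
15.25 [ 0.5729 -0.1114  0.0048] yaw 101.9 q [-0.34  0.51  0.57  1.81 -0.34  0.92  2.16] F [-0.9  0.8  2.8] w 0.0636 g 40.0
```

Call:
jog_arm:
  plan:
    - [0, 0, 0, 0, 0, -20, -1]
    - [0, 0, 0, 0, 0, -60, -1]
    - [0, 0, 0, 0, 0, -105, -1]
    - [0, 0, 0, 0, 0, -150, -1]
    - [0, 0, 0, 0, 0, -195, -1]
    - [0, 0, 0, 0, 0, -230, -1]
    - [0, 0, 0, 0, 0, -240, -1]
    - [0, 0, 0, 0, 0, -240, -1]

```text
time: 16.05
ee_pos: [0.5733, -0.1117, 0.2456]
eef_rot: [-0.104, 0.995, 0.0, 0.001]
ft_force: [-1.2, 0.4, -2.9]
width: 0.063
grip_force: 40.0
```

```bash
python3 -c "
from h import *
st();go(.5412,.2006,.245,96.3)
print(.5412*CR[0,0])"
```

```text
16.05 [ 0.5733 -0.1117  0.2456] yaw 101.9 q [-0.44  0.26  0.67  1.57 -0.16  1.37  2.03] F [-1.2  0.4 -2.9] w 0.063 g 40.0
turn [-0.     0.002  0.098] shift [-33.1 312.2   0.6]
0.5379316690923432
```

Call:
jog_arm:
  plan:
    - [0, 0, 0.098, -5, 20, 0, -1]
    - [0, 0, 0.098, -10, 60, 0, -1]
    - [0, 0, 0.098, -15, 105, 0, -1]
    - [0, 0, 0.098, -20, 150, 0, -1]
    - [0, 0, 0.098, -25, 195, 0, -1]
    - [0, 0, 0.098, -30, 240, 0, -1]
    - [0, 0, 0.098, -33, 280, 0, -1]
    - [0, 0, 0.098, -33, 303, 0, -1]
    - [0, 0, 0.098, -33, 312, 0, -1]
    - [0, 0, 0.098, -33, 312, 0, -1]
    - [0, 0, 0.098, -33, 312, 0, -1]

```text
time: 17.15
ee_pos: [0.5408, 0.1986, 0.2438]
eef_rot: [-0.054, 0.999, -0.001, -0.0]
ft_force: [0.7, -0.5, -0.6]
width: 0.0636
grip_force: 40.0
```

```bash
python3 - <<'E'
from h import *
st();go(.5412,.2006,.031,96.3)
c=camera("side");cv2.imwrite("pics/s4.png",c["image"][40:280,200:520,::-1])
E
```

```text
17.15 [0.5408 0.1986 0.2438] yaw 96.2 q [-0.86  0.22  0.5   1.59 -0.11  1.36  1.34] F [ 0.7 -0.5 -0.6] w 0.0636 g 40.0
turn [-0.001 -0.001 -0.002] shift [ -0.9   2.2 212.7]
```

View pics/s4.png

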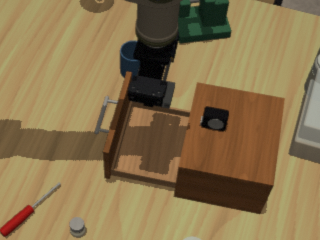

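The case is held above the drawer, clear of both the panel and the chest front. Next I lower it in.

Call:
jog_arm:
  plan:
    - [0, 0, 0, -1, 2, 30, -1]
    - [0, 0, 0, -1, 2, 70, -1]
    - [0, 0, 0, -1, 2, 110, -1]
    - [0, 0, 0, -1, 2, 145, -1]
    - [0, 0, 0, -1, 2, 175, -1]
    - [0, 0, 0, -1, 2, 195, -1]
    - [0, 0, 0, -1, 2, 205, -1]
    - [0, 0, 0, -1, 2, 209, -1]
    - [0, 0, 0, -1, 2, 210, -1]
    - [0, 0, 0, -1, 2, 211, -1]
    - [0, 0, 0, -1, 2, 212, -1]
    - [0, 0, 0, -1, 2, 212, -1]

```text
time: 18.4
ee_pos: [0.5416, 0.2029, 0.0331]
eef_rot: [-0.055, 0.998, 0.0, 0.0]
ft_force: [0.1, -0.1, -1.2]
width: 0.064
grip_force: 40.0
```

Call:
jog_arm:
  plan:
    - [0, 0, 0, 0, 0, 1, -1]
    - [0, 0, 0, 0, 0, 1, -1]
    - [0, 0, 0, 0, 0, 1, -1]

```text
time: 18.7
ee_pos: [0.5413, 0.2027, 0.0316]
eef_rot: [-0.055, 0.998, 0.0, 0.0]
ft_force: [0.1, -0.4, -1.2]
width: 0.0637
grip_force: 40.0
```

Call:
jog_arm:
  plan:
    - [0, 0, 0, 0, 0, 1, -1]
    - [0, 0, 0, 0, 0, 1.5, -1]
    - [0, 0, 0, 0, 0, 1.5, -1]

```text
time: 19.0
ee_pos: [0.542, 0.2028, 0.0308]
eef_rot: [-0.055, 0.998, 0.0, 0.001]
ft_force: [-0.9, -0.8, 4.4]
width: 0.0635
grip_force: 40.0
```

```bash
python3 -c "
from h import *
st()"
```

```text
19.0 [0.542  0.2028 0.0308] yaw 96.3 q [-0.8   0.44  0.45  1.81 -0.23  0.95  1.42] F [-0.9 -0.8  4.4] w 0.0635 g 40.0
```

Call:
jog_arm:
  plan:
    - [0, 0, 0, 0, 0, 0, 0.6]
    - [0, 0, 0, 0, 0, 0, 0.8]
    - [0, 0, 0, 0, 0, 0, 0.9]
    - [0, 0, 0, 0, 0, -10, 1]
    - [0, 0, 0, 0, 0, -50, 1]
    - [0, 0, 0, 0, 0, -100, 1]
    - [0, 0, 0, 0, 0, -150, 1]
    - [0, 0, 0, 0, 0, -200, 1]
    - [0, 0, 0, 0, -45, -230, 1]
    - [0, 0, 0, 0, -95, -230, 1]
    - [0, 0, 0, 0, -145, -230, 1]
    - [0, 0, 0, 0, -195, -230, 1]

```text
time: 20.2
ee_pos: [0.5623, 0.0103, 0.2613]
eef_rot: [-0.055, 0.998, 0.0, 0.001]
ft_force: [0.6, -0.7, 0.0]
width: 0.0867
grip_force: 0.0
```

Call:
jog_arm:
  plan:
    - [0, 0, 0, 20, -50, 0, 1]
    - [0, 0, 0, 40, -100, 0, 1]
    - [0, 0, 0, 60, -150, 0, 1]
    - [0, 0, 0, 60, -150, 0, 1]

```text
time: 20.6
ee_pos: [0.5169, -0.15, 0.2612]
eef_rot: [-0.051, 0.999, -0.0, 0.001]
ft_force: [-0.1, 1.3, 0.1]
width: 0.0874
grip_force: 0.0
```

```bash
python3 - <<'E'
from h import *
st()
for n in("top","side"):
    c=camera(n);print(n);cases(c,hi=(.65,.06));cases(c,lo=(.47,.11),hi=(.62,.28))
    # offcut corners
    P=cloud(c);k=((abs(P[...,2]-.03)<.006)&(P[...,0]>.4)&(P[...,0]<.65)&(P[...,1]<-.4)&(P[...,1]>-.6)).astype(np.uint8)
    k=cv2.morphologyEx(k,cv2.MORPH_OPEN,np.ones((3,3)));kk=max(cv2.findContours(k,0,1)[0],key=cv2.contourArea)
    r=cv2.minAreaRect((cast(c,kk[:,0],.03)[:,:2]*1000).astype(np.float32));print("offcut",r,cv2.boxPoints(r).round().tolist())
go(.486,-.3875,.2,105.7)
go(.486,-.3875,.2,-74.3)
E
```

```text
20.6 [ 0.5169 -0.15    0.2612] yaw 95.8 q [-0.47  0.13  0.74  1.67 -0.09  1.38  1.95] F [-0.1  1.3  0.1] w 0.0874 g 0.0
top
[ 486.2 -385.5] [64.1 93.8] 15.7 19.9 [473. 251.]
[509.9 -68.8] [26.2 70.2] 4.0 373.8 [353. 224.]
[543.1 202.4] [62.3 94.4] 6.3 46.1 [234. 230.]
offcut ((547.075927734375, -459.5914001464844), (139.6429901123047, 40.94945526123047), 6.64479923248291) [[475.0, -447.0], [480.0, -488.0], [619.0, -472.0], [614.0, -431.0]]
side
[ 486.2 -388.7] [64.5 96. ] 15.7 20.2 [242. 386.]
[ 583.1 -230.6] [64.6 95.2] -7.4 12.5 [308. 337.]
[ 446.1 -252.3] [64.1 96. ] -10.1 12.3 [250. 327.]
[ 498.  -156.5] [123.  195.3] -84.1 375.8 [281. 231.]
[542.8 196.6] [71.9 94.9] 6.4 46.5 [349. 181.]
offcut ((545.4964599609375, -461.4716491699219), (140.5721893310547, 40.6197624206543), 6.864734172821045) [[473.0, -450.0], [478.0, -490.0], [618.0, -473.0], [613.0, -433.0]]
turn [ 0.     0.001 -0.169] shift [  57.7 -236.8   60.7]
turn [ 0.     0.001 -0.169] shift [  57.7 -236.8   60.7]
```

Call:
jog_arm:
  plan:
    - [0, 0, 1.7, 58, -237, 0, 0.72]
    - [0, 0, 1.7, 58, -237, 0, 0.72]
    - [0, 0, 1.7, 58, -237, 0, 0.72]
    - [0, 0, 1.7, 58, -237, 0, 0.72]
    - [0, 0, 1.7, 58, -237, 0, 0.72]
    - [0, 0, 1.7, 58, -237, 0, 0.72]
    - [0, 0, 1.7, 58, -237, 0, 0.72]
    - [0, 0, 1.7, 58, -237, 0, 0.72]
    - [0, 0, 1.7, 58, -237, 0, 0.72]
    - [0, 0, 1.7, 58, -237, 0, 0.72]
    - [0, 0, 1.7, 58, -237, 0, 0.72]
    - [0, 0, 1.7, 58, -237, 0, 0.72]

```text
time: 21.9
ee_pos: [0.4897, -0.383, 0.2595]
eef_rot: [0.715, 0.7, 0.0, -0.001]
ft_force: [-0.2, -0.1, -0.7]
width: 0.0745
grip_force: 0.0
```

Call:
jog_arm:
  plan:
    - [0, 0, 1.269, 0, 0, 0, 0.72]
    - [0, 0, 1.269, 0, 0, 0, 0.72]
    - [0, 0, 1.269, 0, 0, 0, 0.72]
    - [0, 0, 1.269, 0, 0, 0, 0.72]
    - [0, 0, 1.269, 0, 0, 0, 0.72]
    - [0, 0, 1.269, 0, 0, 0, 0.72]
    - [0, 0, 1.269, 0, 0, 0, 0.72]
    - [0, 0, 1.269, 0, 0, 0, 0.72]
    - [0, 0, 1.269, 0, 0, 0, 0.72]
    - [0, 0, 1.269, 0, 0, 0, 0.72]
    - [0, 0, 1.269, 0, 0, 0, 0.72]

```text
time: 23.0
ee_pos: [0.4889, -0.384, 0.2597]
eef_rot: [0.99, 0.143, -0.0, -0.0]
ft_force: [-0.6, -0.5, 0.8]
width: 0.0748
grip_force: 0.0
```

```bash
python3 - <<'E'
from h import *
st();c=camera("side");cases(c,hi=(.65,.06))
go(.4862,-.3872,.0045,-74.3)
E
```

```text
23.0 [ 0.4889 -0.384   0.2597] yaw -73.5 q [-0.26  0.61  1.3   1.46 -0.58  1.51 -0.26] F [-0.6 -0.5  0.8] w 0.0748 g 0.0
[ 583.  -230.5] [64.7 95.4] -7.4 12.2 [308. 337.]
[ 512.2 -378.4] [125.1 206.8] -76.4 347.6 [234. 348.]
turn [-0.001 -0.     0.013] shift [ -3.1   2.2 255.3]
```

Call:
jog_arm:
  plan:
    - [0, 0, 0.013, -3, 2, 40, 0.72]
    - [0, 0, 0.013, -3, 2, 85, 0.72]
    - [0, 0, 0.013, -3, 2, 130, 0.72]
    - [0, 0, 0.013, -3, 2, 175, 0.72]
    - [0, 0, 0.013, -3, 2, 205, 0.72]
    - [0, 0, 0.013, -3, 2, 205, 0.72]

```text
time: 23.65
ee_pos: [0.484, -0.3858, 0.0512]
eef_rot: [0.991, 0.135, -0.002, -0.002]
ft_force: [-0.4, 0.2, 0.1]
width: 0.0747
grip_force: 0.0
```

```bash
python3 - <<'E'
from h import *
st();go(.4862,-.3872,.0045,-74.3)
for n in("top","side"):
    c=camera(n);cases(c,hi=(.65,.06))
    if n=="side":cv2.imwrite("pics/s5.png",cv2.resize(c["image"][300:470,150:350],None,fx=2.5,fy=2.5)[:,:,::-1])
E
```

```text
23.65 [ 0.484  -0.3858  0.0512] yaw -74.4 q [-0.19  0.77  1.12  1.7  -0.75  1.18 -0.16] F [-0.4  0.2  0.1] w 0.0747 g 0.0
turn [-0.005  0.004 -0.002] shift [ 1.9  2.1 46.6]
[ 583.3 -227.8] [62.5 94.5] -7.6 12.2 [408. 213.]
[ 583.  -230.5] [64.6 95.4] -7.4 12.4 [308. 337.]
[ 507.7 -368.1] [ 98.7 227.9] -86.4 146.5 [244. 368.]
```

View pics/s5.png

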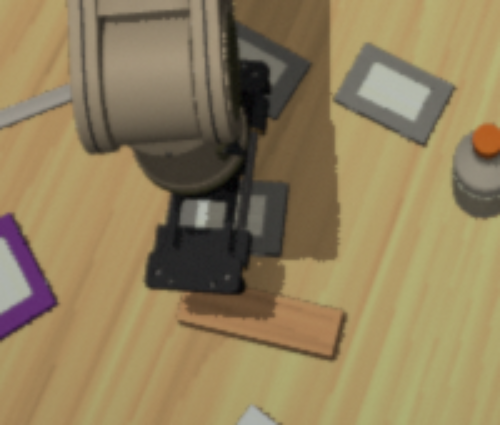

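The gripper straddles the case (its grey edge shows at about (265,215) in the crop) and is clear of the offcut below it.

Call:
jog_arm:
  plan:
    - [0, 0, 0, 2, 1, 12, 0.68]
    - [0, 0, 0, 2, 1, 24, 0.68]
    - [0, 0, 0, 2, 1, 36, 0.68]
    - [0, 0, 0, 2, 1, 43, 0.68]
    - [0, 0, 0, 2, 1, 46, 0.68]
    - [0, 0, 0, 2, 1, 46, 0.68]
    - [0, 0, 0, 2, 1, 46, -1]
    - [0, 0, 0, 2, 1, 46, -1]
    - [0, 0, 0, 2, 1, 46, -1]
    - [0, 0, 0, 2, 1, 46, -1]
  squeeze: 40

```text
time: 24.75
ee_pos: [0.4877, -0.3887, 0.0094]
eef_rot: [0.991, 0.135, 0.0, 0.0]
ft_force: [0.1, 1.0, 2.5]
width: 0.0634
grip_force: 40.0
```

```bash
python3 - <<'E'
from h import *
st()
E
```

```text
24.75 [ 0.4877 -0.3887  0.0094] yaw -74.5 q [-0.15  0.82  1.07  1.71 -0.8   1.11 -0.13] F [0.1 1.  2.5] w 0.0634 g 40.0
```

Call:
jog_arm:
  plan:
    - [0, 0, 0, 0, 0, -20, -1]
    - [0, 0, 0, 0, 0, -60, -1]
    - [0, 0, 0, 0, 0, -105, -1]
    - [0, 0, 0, 0, 0, -150, -1]
    - [0, 0, 0, 0, 0, -195, -1]
    - [0, 0, 0, 0, 0, -230, -1]
    - [0, 0, 0, 0, 0, -250, -1]
    - [0, 0, 0, 0, 0, -250, -1]

```text
time: 25.55
ee_pos: [0.4876, -0.3899, 0.2631]
eef_rot: [0.991, 0.134, 0.002, 0.002]
ft_force: [-0.3, 0.0, -1.7]
width: 0.0635
grip_force: 40.0
```

```bash
python3 - <<'E'
from h import *
st();go(.5437,.2030,.255,-83.7)
E
```

```text
25.55 [ 0.4876 -0.3899  0.2631] yaw -74.6 q [-0.24  0.59  1.28  1.45 -0.56  1.51 -0.28] F [-0.3  0.  -1.7] w 0.0635 g 40.0
turn [ 0.003 -0.004  0.159] shift [ 211.6 -556.7    6.8]
```

Call:
jog_arm:
  plan:
    - [0, 0, 0.02, 8, -20, 0, -1]
    - [0, 0, 0.04, 23, -60, 0, -1]
    - [0, 0, 0.06, 40, -105, 0, -1]
    - [0, 0, 0.08, 57, -150, 0, -1]
    - [0, 0, 0.1, 74, -195, 0, -1]
    - [0, 0, 0.12, 91, -240, 0, -1]
    - [0, 0, 0.14, 108, -285, 0, -1]
    - [0, 0, 0.159, 125, -330, 0, -1]
    - [0, 0, 0.159, 142, -375, 0, -1]
    - [0, 0, 0.159, 160, -420, 0, -1]
    - [0, 0, 0.159, 176, -463, 0, -1]
    - [0, 0, 0.159, 186, -490, 0, -1]

```text
time: 26.75
ee_pos: [0.5352, 0.1374, 0.2581]
eef_rot: [0.998, 0.057, -0.001, -0.0]
ft_force: [0.6, 0.1, -2.0]
width: 0.0636
grip_force: 40.0
```

```bash
python3 - <<'E'
from h import *
st();go(.5437,.2030,.255,-83.7)
E
```

```text
26.75 [0.5352 0.1374 0.2581] yaw -83.4 q [-1.33  0.29  1.21  1.65 -0.27  1.4  -1.54] F [ 0.6  0.1 -2. ] w 0.0636 g 40.0
turn [-0.     0.002  0.005] shift [ 15.9 -64.2   3.1]
```

Call:
jog_arm:
  plan:
    - [0, 0, 0.005, 8, -30, 0, -1]
    - [0, 0, 0.005, 14, -55, 0, -1]
    - [0, 0, 0.005, 16, -64, 0, -1]
    - [0, 0, 0.005, 16, -64, 0, -1]
    - [0, 0, 0.005, 16, -64, 0, -1]
    - [0, 0, 0.005, 16, -64, 0, -1]

```text
time: 27.35
ee_pos: [0.5451, 0.1968, 0.2592]
eef_rot: [0.999, 0.052, -0.0, -0.0]
ft_force: [0.3, -0.7, -1.9]
width: 0.0633
grip_force: 40.0
```

```bash
python3 - <<'E'
from h import *
for i in range(3):st();go(.5437,.2030,.056,-83.7);c=camera("side")
# held case seen from side: drop and offsets
z=c["z_map"];P=cloud(c);hsv=cv2.cvtColor(c["image"],cv2.COLOR_RGB2HSV)
cv2.imwrite("pics/s6.png",c["image"][60:260,230:480,::-1])
E
```

```text
27.35 [0.5451 0.1968 0.2592] yaw -84.1 q [-1.32  0.37  1.16  1.58 -0.34  1.42 -1.6 ] F [ 0.3 -0.7 -1.9] w 0.0633 g 40.0
turn [-0.     0.    -0.007] shift [ -0.7  -6.3 203.2]
27.4 [0.5451 0.197  0.2593] yaw -84.1 q [-1.32  0.37  1.16  1.57 -0.34  1.42 -1.6 ] F [ 0.6 -0.1 -1.2] w 0.0635 g 40.0
turn [-0.001 -0.    -0.006] shift [ -0.8  -6.  203.3]
27.45 [0.5451 0.1974 0.2593] yaw -84.0 q [-1.32  0.37  1.16  1.57 -0.34  1.42 -1.6 ] F [ 0.1 -0.5 -0.7] w 0.0638 g 40.0
turn [-0.001 -0.    -0.006] shift [ -0.8  -5.6 203.3]
```

Call:
jog_arm:
  plan:
    - [0, 0, 0, 0, 0, 35, -1]
    - [0, 0, 0, 0, 0, 75, -1]
    - [0, 0, 0, 0, 0, 115, -1]
    - [0, 0, 0, 0, 0, 150, -1]
    - [0, 0, 0, 0, 0, 172, -1]
    - [0, 0, 0, 0, 0, 180, -1]
    - [0, 0, 0, 0, 0, 180, -1]
    - [0, 0, 0, 0, 0, 180, -1]
    - [0, 0, 0, 0, 0, 180, -1]
    - [0, 0, 0, 0, 0, 180, -1]

```text
time: 28.5
ee_pos: [0.5456, 0.199, 0.0801]
eef_rot: [0.999, 0.053, 0.001, -0.001]
ft_force: [0.8, -0.5, -0.9]
width: 0.0635
grip_force: 40.0
```

```bash
python3 - <<'E'
from h import *
st();go(.5437,.2030,.0575,-83.7)
E
```

```text
28.5 [0.5456 0.199  0.0801] yaw -83.9 q [-1.21  0.54  1.01  1.79 -0.51  1.1  -1.49] F [ 0.8 -0.5 -0.9] w 0.0635 g 40.0
turn [-0.001 -0.001 -0.004] shift [-1.5 -4.2 22.6]
```

Call:
jog_arm:
  plan:
    - [0, 0, -0.004, -1, -3, 8, -1]
    - [0, 0, -0.004, -1.5, -4, 15, -1]
    - [0, 0, -0.004, -1.5, -4, 20, -1]
    - [0, 0, -0.004, -1.5, -4, 22, -1]
    - [0, 0, -0.004, -1.5, -4, 22, -1]
    - [0, 0, -0.004, -1.5, -4, 22, -1]
    - [0, 0, -0.004, -1.5, -4, 22, -1]

```text
time: 29.2
ee_pos: [0.5433, 0.2024, 0.0573]
eef_rot: [0.998, 0.055, 0.0, -0.0]
ft_force: [-0.3, -0.2, -2.4]
width: 0.0634
grip_force: 40.0
```

```bash
python3 - <<'E'
from h import *
st();go(.5437,.2030,.0545,-83.7)
E
```

```text
29.2 [0.5433 0.2024 0.0573] yaw -83.7 q [-1.2   0.57  0.98  1.8  -0.54  1.06 -1.47] F [-0.3 -0.2 -2.4] w 0.0634 g 40.0
turn [-0. -0. -0.] shift [ 0.4 -0.5  2.8]
```

Call:
jog_arm:
  plan:
    - [0, 0, 0, 0, -0.5, 1, -1]
    - [0, 0, 0, 0, -0.5, 2, -1]
    - [0, 0, 0, 0, -0.5, 2, -1]
    - [0, 0, 0, 0, -0.5, 2, -1]

```text
time: 29.6
ee_pos: [0.5434, 0.2032, 0.0553]
eef_rot: [0.998, 0.055, 0.0, -0.0]
ft_force: [-0.4, 0.3, 2.9]
width: 0.0637
grip_force: 40.0
```

Call:
jog_arm:
  plan:
    - [0, 0, 0, 0, 0, 0, 0.55]
    - [0, 0, 0, 0, 0, 0, 0.6]
    - [0, 0, 0, 0, 0, 0, 0.8]
    - [0, 0, 0, 0, 0, -5, 1]
    - [0, 0, 0, 0, 0, -40, 1]
    - [0, 0, 0, 0, 0, -85, 1]
    - [0, 0, 0, 0, 0, -135, 1]
    - [0, 0, 0, 0, 0, -185, 1]
    - [0, 0, 0, 0, 50, -205, 1]
    - [0, 0, 0, 0, 100, -205, 1]
    - [0, 0, 0, 0, 150, -205, 1]
    - [0, 0, 0, 0, 200, -205, 1]

```text
time: 30.8
ee_pos: [0.5645, 0.0059, 0.2607]
eef_rot: [0.998, 0.055, 0.0, -0.0]
ft_force: [-0.4, 0.3, -0.6]
width: 0.0872
grip_force: 0.0
```

Call:
jog_arm:
  plan:
    - [0, 0, 0, -20, 50, 0, 1]
    - [0, 0, 0, -40, 100, 0, 1]
    - [0, 0, 0, -40, 100, 0, 1]

```text
time: 31.1
ee_pos: [0.5334, -0.1034, 0.2608]
eef_rot: [0.999, 0.05, 0.0, -0.0]
ft_force: [0.9, -0.5, 0.3]
width: 0.0866
grip_force: 0.0
```

```bash
python3 - <<'E'
from h import *
st()
for n in("top","side"):
    c=camera(n);print(n);cases(c,hi=(.65,.06));cases(c,lo=(.47,.11),hi=(.62,.28))
    if n=="side":cv2.imwrite("pics/s7.png",cv2.resize(c["image"][120:240,280:440],None,fx=4,fy=4)[:,:,::-1])
go(.5832,-.2292,.2,-97.6)
go(.4461,-.251,.2,-100.2)
E
```

```text
31.1 [ 0.5334 -0.1034  0.2608] yaw -84.3 q [-0.94  0.26  1.24  1.67 -0.25  1.4  -1.13] F [ 0.9 -0.5  0.3] w 0.0866 g 0.0
top
[ 446.4 -249.3] [63.6 93.4] -10.4 11.9 [418. 268.]
[ 521.9 -191.8] [26.8 74.2] -22.1 371.9 [415. 216.]
[547.7 184.4] [101.6 107.6] -82.7 53.5 [241. 228.]
side
[ 582.9 -230.5] [64.6 95.3] -7.4 12.1 [307. 337.]
[ 446.1 -252.3] [64.1 96. ] -10.1 12.2 [250. 327.]
[ 540.  -136.4] [ 76.8 135.7] -84.2 372.2 [300. 225.]
[548.1 177.2] [105.9 114.7] -83.1 50.3 [349. 187.]
turn [-0.001 -0.001  0.238] shift [ 33.9 135.5  60.4]
turn [-0.001 -0.001  0.284] shift [-104.7  142.7   60.2]
```

View pics/s7.png

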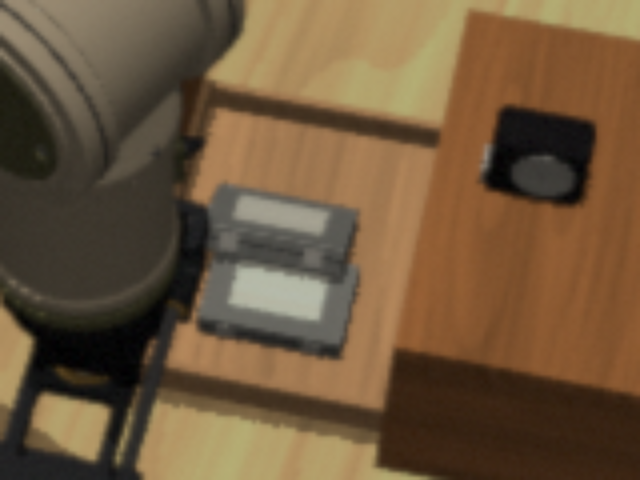

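The view shows two cases side by side in the drawer: the lower one at about (275,305) and the other at about (285,230). The first one was evidently knocked aside. I will clear the arm and measure.

Call:
jog_arm:
  plan:
    - [0, 0, 0.12, 0, 50, 0, 1]
    - [0, 0, 0.238, 20, 100, 0, 1]
    - [0, 0, 0.238, 34, 135, 0, 1]
    - [0, 0, 0.238, 34, 135, 0, 1]
    - [0, 0, 0.238, 34, 135, 0, 1]

```text
time: 31.7
ee_pos: [0.5847, -0.2269, 0.2591]
eef_rot: [0.998, -0.065, -0.001, 0.0]
ft_force: [0.3, 0.7, -0.1]
width: 0.0869
grip_force: 0.0
```

```bash
python3 - <<'E'
from h import *
st()
ims=[]
for n in("top","side"):
    c=camera(n);np.savez(f"pics/{n}8.npz",**c);cases(c,lo=(.47,.08),hi=(.62,.28))
    P=cloud(c);q=P[...,:2]@CR;z=P[...,2]
    for a in np.arange(.04,.25,.01):
        k=(abs(q[...,1]-a)<.005)&(abs(q[...,0]-.56)<.035);print((round(a*1e3),round(np.median(z[k])*1e3)) if k.any() else a,end=" ")
    print()
    cu,cv_=(235,228) if n=="top" else(350,185)
    ims.append(cv2.resize(c["image"][cv_-50:cv_+50,cu-60:cu+60],None,fx=3.3,fy=3.3,interpolation=2))
cv2.imwrite("pics/s8.png",np.hstack(ims)[:,:,::-1])
E
```

```text
31.7 [ 0.5847 -0.2269  0.2591] yaw -97.4 q [-0.49  0.52  1.14  1.44 -0.47  1.48 -1.05] F [ 0.3  0.7 -0.1] w 0.0869 g 0.0
[548.1 184.2] [103.2 106.7] -83.3 53.0 [241. 228.]
(40, 26) (50, 27) (60, 26) (70, 38) (80, 46) (90, 46) (100, 46) (110, 47) (120, 68) (130, 71) (140, 66) (150, 60) (160, 54) (170, 49) (180, 31) (190, 26) (200, 26) (210, 26) (220, 26) (230, 26) (240, 25) 
[548.8 173.8] [106.2 112.9] -84.0 55.5 [353. 185.]
(40, -1) (50, 26) (60, 26) (70, 37) (80, 46) (90, 47) (100, 47) (110, 48) (120, 64) (130, 71) (140, 66) (150, 61) (160, 55) (170, 49) (180, 44) (190, 28) (200, 26) (210, 26) (220, 27) (230, 26) (240, 26)
```

View pics/s8.png

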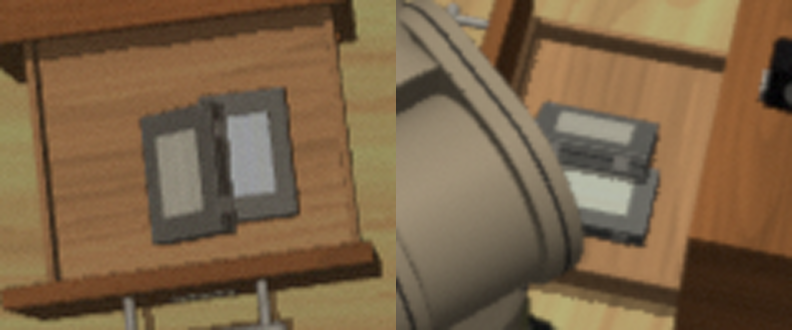

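Case 1 was knocked to y' of about 70–134 mm, and case 2 lies leaning on it. I will fit the leaning case's plane and pick it with the tool tilted to match.

```bash
python3 - <<'E'
from h import *
for n in("top","side"):
    c=dict(np.load(f"pics/{n}8.npz"));P=cloud(c);q=P[...,:2]@CR;z=P[...,2]
    hsv=cv2.cvtColor(c["image"],cv2.COLOR_RGB2HSV)
    k=(hsv[...,1]<60)&(abs(q[...,0]-.56)<.06)&(q[...,1]>.126)&(q[...,1]<.19)&(z>.04)
    Q=np.c_[q[k],z[k]]
    A=np.c_[Q[:,:2],np.ones(len(Q))]
    for _ in range(3):
        s,_,_,_=np.linalg.lstsq(A,Q[:,2],rcond=None);e=Q[:,2]-A@s;g=abs(e)<.006;A=A[g];Q=Q[g]
    nrm=np.array([-s[0],-s[1],1]);nrm/=np.linalg.norm(nrm)
    print(n,len(Q),"slopes",s,"tilt",np.degrees(np.arctan(s[1])),"normal'",nrm.round(3))
    # in-plane outline
    u=np.array([nrm[2],0,-nrm[0]]);u/=np.linalg.norm(u);v=np.cross(nrm,u)
    r=cv2.minAreaRect((np.c_[Q@u,Q@v]*1000).astype(np.float32))
    ctr=u*r[0][0]/1e3+v*r[0][1]/1e3+nrm*np.median(Q@nrm);print("ctr'",ctr.round(4),r)
    k1=(hsv[...,1]<60)&(abs(q[...,0]-.56)<.07)&(q[...,1]>.05)&(q[...,1]<.108)&(z>.036)&(z<.055)
    r=cv2.minAreaRect((q[k1]*1000).astype(np.float32));print("case1 visible",r,np.percentile(q[k1],[1,99],axis=0).round(4).tolist())
E
```

```text
top 724 slopes [ 0.01291862 -0.55742829  0.13620579] tilt -29.136531940407274 normal' [-0.011  0.487  0.873]
ctr' [0.5616 0.1515 0.0591] ((562.2886962890625, 107.078125), (94.75709533691406, 63.02912521362305), 0.7639157772064209)
case1 visible ((570.6430053710938, 88.98635864257812), (37.866695404052734, 93.81812286376953), 89.93164825439453) [[0.5247, 0.0711], [0.6162, 0.1076]]
side 345 slopes [-0.00500059 -0.56298959  0.14744832] tilt -29.37905799933148 normal' [0.004 0.491 0.871]
ctr' [0.5601 0.1514 0.0593] ((559.78564453125, 101.47300720214844), (94.60359191894531, 60.324806213378906), 0.7244024276733398)
case1 visible ((582.7321166992188, 86.30125427246094), (67.11940002441406, 42.98872756958008), 0.2448553740978241) [[0.5524, 0.0677], [0.6159, 0.1076]]
```

```bash
cat >> h.py <<'E'
def goc(p,tilt=0,s=None):
    """go to chest-aligned point p (x',y',z), tool y towards -y', tilted by 'tilt' deg so that the tool's back leans to +y'"""
    s=s or status.read_state();a=np.radians(tilt);t=np.radians(6.3)
    W=np.array([[np.cos(t),-np.sin(t),0],[np.sin(t),np.cos(t),0],[0,0,1]])
    z=np.array([0,-np.sin(a),-np.cos(a)]);y=np.array([0,-np.cos(a),np.sin(a)]);M=W@np.c_[np.cross(y,z),y,z]
    r=R.from_quat(s["eef_rot"])
    print("turn",(r.inv()*R.from_matrix(M)).as_rotvec().round(3),"shift",(r.inv().apply(W@np.array(p)-s["ee_pos"])*1000).round(1))
    print("  here':",(W.T@s["ee_pos"]).round(4))
E
python3 -c "
from h import *
st();goc((.561,.2067,.20),0);goc((.561,.2067,.20),29.2)"
```

```text
31.8 [ 0.5852 -0.2241  0.2597] yaw -97.2 q [-0.49  0.52  1.14  1.44 -0.47  1.48 -1.05] F [-0.8  0.6 -0.3] w 0.0875 g 0.0
turn [-0.001  0.001 -0.235] shift [-111.1 -481.    60.1]
  here': [ 0.5571 -0.287   0.2597]
turn [-0.508  0.06  -0.23 ] shift [-111.1 -481.    60.1]
  here': [ 0.5571 -0.287   0.2597]
```

Call:
jog_arm:
  plan:
    - [0, 0, -0.05, -10, -45, 0, 0.66]
    - [0, 0, -0.1, -22, -95, 0, 0.66]
    - [0, 0, -0.15, -33, -143, 0, 0.66]
    - [0, 0, -0.2, -44, -191, 0, 0.66]
    - [0, 0, -0.235, -55, -240, 0, 0.66]
    - [0, 0, -0.235, -66, -288, 0, 0.66]
    - [-0.1, 0, -0.235, -78, -336, 0, 0.66]
    - [-0.2, 0.02, -0.235, -89, -385, 0, 0.66]
    - [-0.3, 0.04, -0.235, -100, -433, 0, 0.66]
    - [-0.4, 0.05, -0.23, -111, -470, 10, 0.66]
    - [-0.508, 0.06, -0.23, -111, -481, 20, 0.66]
    - [-0.508, 0.06, -0.23, -111, -481, 20, 0.66]
  squeeze: 50

```text
time: 33.0
ee_pos: [0.5317, 0.274, 0.2354]
eef_rot: [0.965, 0.06, 0.013, 0.255]
ft_force: [0.3, -0.0, -0.9]
width: 0.0723
grip_force: 0.0
```

Call:
jog_arm:
  plan:
    - [0, 0, 0, 0, 0, 0, 0.66]
    - [0, 0, 0, 0, 0, 0, 0.66]
    - [0, 0, 0, 0, 0, 0, 0.66]
    - [0, 0, 0, 0, 0, 0, 0.66]

```text
time: 33.4
ee_pos: [0.5359, 0.2639, 0.241]
eef_rot: [0.967, 0.051, 0.014, 0.251]
ft_force: [-0.7, 0.9, -0.1]
width: 0.0722
grip_force: 0.0
```

```bash
python3 -c "
from h import *
st();goc((.561,.1774,.1055),29.2);goc((.561,.1481,.0531),29.2)"
```

```text
33.4 [0.5359 0.2639 0.241 ] yaw -84.0 q [-1.47  0.71  1.15  1.39 -0.15  1.57 -1.84] F [-0.7  0.9 -0.1] w 0.0722 g 0.0
turn [-0.002  0.002 -0.004] shift [ -0.7 -43.1 131.1]
  here': [0.5617 0.2035 0.241 ]
turn [-0.002  0.002 -0.004] shift [ -0.6 -42.9 191.1]
  here': [0.5617 0.2035 0.241 ]
```

Call:
jog_arm:
  plan:
    - [0, 0, 0, -0.5, -30, 20, 0.66]
    - [0, 0, 0, -0.5, -43, 60, 0.66]
    - [0, 0, 0, -0.5, -43, 100, 0.66]
    - [0, 0, 0, -0.5, -43, 125, 0.66]
    - [0, 0, 0, -0.5, -43, 131, 0.66]
    - [0, 0, 0, -0.5, -43, 131, 0.66]
    - [0, 0, 0, -0.5, -43, 131, 0.66]
    - [0, 0, 0, -0.5, -43, 131, 0.66]

```text
time: 34.2
ee_pos: [0.5388, 0.2396, 0.106]
eef_rot: [0.966, 0.052, 0.014, 0.251]
ft_force: [-0.2, -0.8, 0.4]
width: 0.0721
grip_force: 0.0
```

```bash
python3 - <<'E'
from h import *
st();goc((.561,.1481,.0531),29.2)
c=camera("side");cv2.imwrite("pics/s9.png",cv2.resize(c["image"][100:260,260:460],None,fx=3,fy=3,interpolation=2)[:,:,::-1])
E
```

```text
34.2 [0.5388 0.2396 0.106 ] yaw -83.9 q [-1.44  0.81  1.07  1.57 -0.22  1.32 -1.85] F [-0.2 -0.8  0.4] w 0.0721 g 0.0
turn [-0.001 -0.001 -0.003] shift [-0.8  1.2 61.3]
  here': [0.5618 0.179  0.106 ]
```

View pics/s9.png

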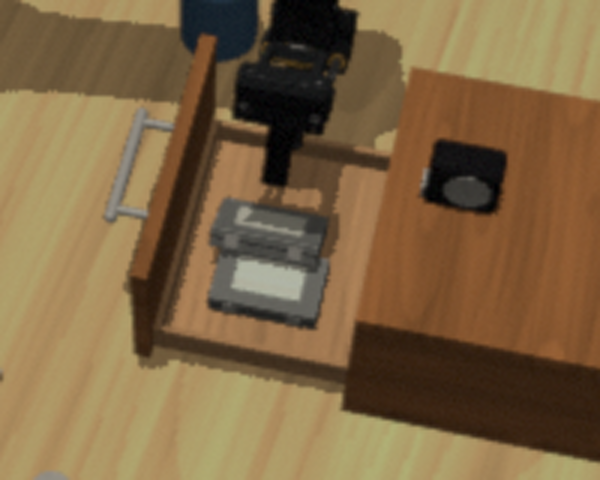

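The tilted gripper at (285,110) lines up with the leaning case at (270,230).

Call:
jog_arm:
  plan:
    - [0, 0, 0, -0.5, 1, 20, 0.66]
    - [0, 0, 0, -0.5, 1, 36, 0.66]
    - [0, 0, 0, -0.5, 1, 47, 0.66]
    - [0, 0, 0, -0.5, 1, 53, 0.66]
    - [0, 0, 0, -0.5, 1, 53, 0.66]
    - [0, 0, 0, -0.5, 1, 53, 0.66]

```text
time: 34.85
ee_pos: [0.5408, 0.2122, 0.0595]
eef_rot: [0.966, 0.052, 0.014, 0.252]
ft_force: [0.6, -0.7, 0.9]
width: 0.072
grip_force: 0.0
```

```bash
python3 - <<'E'
from h import *
st();goc((.561,.1481,.0531),29.2)
E
```

```text
34.85 [0.5408 0.2122 0.0595] yaw -83.9 q [-1.41  0.84  1.04  1.64 -0.24  1.22 -1.84] F [ 0.6 -0.7  0.9] w 0.072 g 0.0
turn [ 0.     0.001 -0.003] shift [ 0.2 -0.   7.3]
  here': [0.5608 0.1516 0.0595]
```

Call:
jog_arm:
  plan:
    - [0, 0, 0, 0, 0, 4, 0.66]
    - [0, 0, 0, 0, 0, 8, 0.66]
    - [0, 0, 0, 0, 0, 8, 0.66]
    - [0, 0, 0, 0, 0, 8, -1]
    - [0, 0, 0, 0, 0, 8, -1]
    - [0, 0, 0, 0, 0, 8, -1]
    - [0, 0, 0, 0, 0, 8, -1]
  squeeze: 50

```text
time: 35.55
ee_pos: [0.541, 0.208, 0.0521]
eef_rot: [0.966, 0.052, 0.014, 0.252]
ft_force: [0.4, -0.6, -0.7]
width: 0.0633
grip_force: 50.0
```

```bash
python3 - <<'E'
from h import *
st();goc((.5707,.102,.25),29.2)
E
```

```text
35.55 [0.541  0.208  0.0521] yaw -83.9 q [-1.41  0.85  1.04  1.65 -0.25  1.2  -1.84] F [ 0.4 -0.6 -0.7] w 0.0633 g 50.0
turn [ 0.001  0.001 -0.003] shift [  10.3  136.2 -150.6]
  here': [0.5605 0.1473 0.0521]
```

Call:
jog_arm:
  plan:
    - [0, 0, 0, 0, 3, -10, -1]
    - [0, 0, 0, 0, 12, -25, -1]
    - [0, 0, 0, 0, 28, -52, -1]
    - [0, 0, 0, 0, 45, -80, -1]
    - [0.1, 0, 0, 0, 60, -105, -1]
    - [0.2, 0, 0, 0, 75, -130, -1]
    - [0.3, 0, 0, 5, 85, -140, -1]
    - [0.4, 0, 0, 10, 100, -145, -1]
    - [0.51, 0, 0, 10, 115, -150, -1]
    - [0.51, 0, 0, 10, 125, -150, -1]
    - [0.51, 0, 0, 10, 136, -150, -1]
    - [0.51, 0, 0, 10, 136, -150, -1]

```text
time: 36.75
ee_pos: [0.5559, 0.1628, 0.2502]
eef_rot: [0.999, 0.053, 0.0, 0.001]
ft_force: [-0.3, 0.0, -1.6]
width: 0.0634
grip_force: 50.0
```

Call:
jog_arm:
  plan:
    - [0, 0, 0, 0, 0, 0, -1]
    - [0, 0, 0, 0, 0, 0, -1]
    - [0, 0, 0, 0, 0, 0, -1]
    - [0, 0, 0, 0, 0, 0, -1]
    - [0, 0, 0, 0, 0, 0, -1]

```text
time: 37.25
ee_pos: [0.5556, 0.164, 0.2491]
eef_rot: [0.999, 0.054, -0.0, 0.0]
ft_force: [-0.4, 0.6, -1.5]
width: 0.0636
grip_force: 50.0
```

```bash
python3 - <<'E'
from h import *
st()
for n in("top","side"):
    c=camera(n);P=cloud(c);q=P[...,:2]@CR;z=P[...,2];hsv=cv2.cvtColor(c["image"],cv2.COLOR_RGB2HSV)
    k1=((hsv[...,1]<60)&(abs(q[...,0]-.56)<.08)&(q[...,1]>.04)&(q[...,1]<.2)&(z>.036)&(z<.055))
    v,u=np.nonzero(k1);w=cast(c,np.c_[u,v],.0458)[:,:2]@CR;r=cv2.minAreaRect((w*1000).astype(np.float32)) if len(u)>9 else None
    print(n,len(u),r,np.percentile(w,[0,100],axis=0).round(4).tolist())
    if n=="side":cv2.imwrite("pics/s10.png",cv2.resize(c["image"][100:260,260:460],None,fx=3,fy=3,interpolation=2)[:,:,::-1])
goc((.5707,.102,.065))
E
```

```text
37.25 [0.5556 0.164  0.2491] yaw -83.8 q [-1.26  0.37  1.15  1.59 -0.34  1.4  -1.54] F [-0.4  0.6 -1.5] w 0.0636 g 50.0
top 294 ((550.854248046875, 95.65778350830078), (54.88121795654297, 50.51505661010742), 0.5513854026794434) [[0.5233, 0.0703], [0.5785, 0.1207]]
side 797 ((569.427001953125, 97.24002075195312), (94.73167419433594, 69.99596405029297), 0.02840295433998108) [[0.5221, 0.0622], [0.6168, 0.1322]]
turn [ 0.     0.    -0.003] shift [  0.5  -0.2 184.2]
  here': [0.5703 0.1019 0.2492]
```

View pics/s10.png

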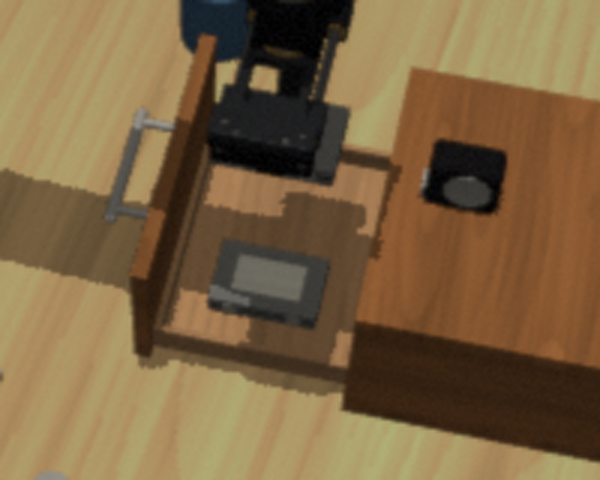

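The lower case lies flat at about (270,280) and the second is held level above the drawer. Next I place it on top.

Call:
jog_arm:
  plan:
    - [0, 0, -0.003, 1, -1, 40, -1]
    - [0, 0, -0.003, 1, -1, 85, -1]
    - [0, 0, -0.003, 1, -1, 130, -1]
    - [0, 0, -0.003, 1, -1, 165, -1]
    - [0, 0, -0.003, 1, -1, 182, -1]
    - [0, 0, -0.003, 1, -1, 186, -1]
    - [0, 0, -0.003, 1, -1, 187, -1]
    - [0, 0, -0.003, 1, -1, 187, -1]
    - [0, 0, -0.003, 1, -1, 187, -1]
    - [0, 0, -0.003, 1, -1, 187, -1]

```text
time: 38.35
ee_pos: [0.5572, 0.1652, 0.0633]
eef_rot: [0.998, 0.055, 0.001, -0.0]
ft_force: [-0.2, 1.4, -1.3]
width: 0.0631
grip_force: 50.0
```

```bash
python3 - <<'E'
from h import *
st();goc((.5694,.1026,.0575))
E
```

```text
38.35 [0.5572 0.1652 0.0633] yaw -83.7 q [-1.13  0.56  0.99  1.8  -0.53  1.07 -1.41] F [-0.2  1.4 -1.3] w 0.0631 g 50.0
turn [-0.001 -0.001  0.   ] shift [-2.5  0.4  5.8]
  here': [0.5719 0.103  0.0633]
```

Call:
jog_arm:
  plan:
    - [0, 0, 0, -2, 0.5, 2, -1]
    - [0, 0, 0, -2.5, 0.5, 4, -1]
    - [0, 0, 0, -2.5, 0.5, 5, -1]
    - [0, 0, 0, -2.5, 0.5, 6, -1]
    - [0, 0, 0, -2.5, 0.5, 6, -1]
    - [0, 0, 0, -2.5, 0.5, 6, -1]

```text
time: 38.95
ee_pos: [0.5556, 0.1642, 0.0577]
eef_rot: [0.998, 0.055, 0.001, -0.0]
ft_force: [-0.4, 0.1, 10.7]
width: 0.0633
grip_force: 50.0
```

```bash
python3 - <<'E'
from h import *
st();goc((.5694,.1026,.0575))
E
```

```text
38.95 [0.5556 0.1642 0.0577] yaw -83.7 q [-1.13  0.56  0.98  1.81 -0.53  1.06 -1.41] F [-0.4  0.1 10.7] w 0.0633 g 50.0
turn [-0.001 -0.003 -0.   ] shift [-0.8 -0.3  0.2]
  here': [0.5702 0.1023 0.0577]
```

Call:
jog_arm:
  plan:
    - [0, 0, 0, 0, 0, -1, -1]
    - [0, 0, 0, 0, 0, -1, 0.6]
    - [0, 0, 0, 0, 0, -1, 0.75]
    - [0, 0, 0, 0, 0, -1, 0.8]
    - [0, 0, 0, 0, 0, 8, 0.8]
    - [0, 0, 0, 0, 0, 17, 0.8]
    - [0, 0, 0, 0, 0, 24, 0.8]
    - [0, 0, 0, 0, 0, 25, 0.8]
    - [0, 0, 0, 0, 0, 25, 0.6]
    - [0, 0, 0, 0, 0, 25, 0.3]
    - [0, 0, 0, 0, 0, 25, 0.3]
    - [0, 0, 0, 0, 0, 25, 0.3]
  squeeze: 25

```text
time: 40.15
ee_pos: [0.5544, 0.1641, 0.0316]
eef_rot: [0.998, 0.055, 0.0, 0.0]
ft_force: [0.5, -0.1, 0.4]
width: 0.0638
grip_force: 25.0
```

Call:
jog_arm:
  plan:
    - [0, 0, 0, 0, 0, 0, 0.3]
    - [0, 0, 0, 0, 0, 0, 0.3]

```text
time: 40.35
ee_pos: [0.5544, 0.164, 0.0316]
eef_rot: [0.998, 0.055, 0.0, 0.0]
ft_force: [0.5, -0.1, 3.4]
width: 0.0639
grip_force: 25.0
```

Call:
jog_arm:
  plan:
    - [0, 0, 0, 0, 0, 0, 0.6]
    - [0, 0, 0, 0, 0, 0, 0.8]
    - [0, 0, 0, 0, 0, -5, 0.9]
    - [0, 0, 0, 0, 0, -40, 1]
    - [0, 0, 0, 0, 0, -85, 1]
    - [0, 0, 0, 0, 0, -135, 1]
    - [0, 0, 0, 0, 0, -185, 1]
    - [0, 0, 0, 0, 50, -225, 1]
    - [0, 0, 0, 0, 100, -225, 1]
    - [0, 0, 0, 0, 150, -225, 1]
    - [0, 0, 0, 0, 200, -225, 1]
    - [0, 0, 0, 0, 250, -225, 1]

```text
time: 41.55
ee_pos: [0.5802, -0.0747, 0.257]
eef_rot: [0.998, 0.055, 0.0, -0.0]
ft_force: [0.9, 0.4, 0.3]
width: 0.0875
grip_force: 0.0
```

Call:
jog_arm:
  plan:
    - [0, 0, 0.12, 0, 50, 0, 1]
    - [0, 0, 0.235, 10, 85, 0, 1]
    - [0, 0, 0.235, 10, 85, 0, 1]
    - [0, 0, 0.235, 10, 85, 0, 1]

```text
time: 41.95
ee_pos: [0.5993, -0.1575, 0.2563]
eef_rot: [0.998, -0.063, -0.0, 0.0]
ft_force: [0.7, 0.1, -0.1]
width: 0.0871
grip_force: 0.0
```

```bash
cat >> h.py <<'E'
def pile(c,z0=.036):
    """grey blob in the drawer; extent at each height band in chest coords"""
    P=cloud(c);q=P[...,:2]@CR;z=P[...,2];hsv=cv2.cvtColor(c["image"],cv2.COLOR_RGB2HSV)
    k=((hsv[...,1]<60)&(abs(q[...,0]-.56)<.075)&(q[...,1]>.04)&(q[...,1]<.24)&(z>z0)&(z<.15)).astype(np.uint8)
    k=cv2.morphologyEx(k,cv2.MORPH_OPEN,np.ones((3,3)))
    h=np.percentile(z[k>0],[50,75]);t=k&(z>h[1]-.008)
    v,u=np.nonzero(t);w=cast(c,np.c_[u,v],h[1])[:,:2]@CR
    print("top z",h,"rect'",cv2.minAreaRect((w*1000).astype(np.float32)),"lower px",int(k.sum()-t.sum()))
E
python3 - <<'E'
from h import *
st()
ims=[]
for n in("top","side"):
    c=camera(n);pile(c)
    cu,cv_=(240,228) if n=="top" else(350,185)
    ims.append(cv2.resize(c["image"][cv_-50:cv_+50,cu-60:cu+60],None,fx=3.3,fy=3.3,interpolation=2))
    cases(c,hi=(.65,.06))
cv2.imwrite("pics/s11.png",np.hstack(ims)[:,:,::-1])
go(.5832,-.2292,.004,-97.6)
E
```

```text
41.95 [ 0.5993 -0.1575  0.2563] yaw -97.3 q [-0.62  0.51  1.16  1.47 -0.46  1.46 -1.16] F [ 0.7  0.1 -0.1] w 0.0871 g 0.0
top z [0.0661344  0.06830866] rect' ((569.097900390625, 101.39556884765625), (62.60788345336914, 93.50261688232422), 89.80004119873047) lower px 40
[ 446.5 -249.2] [63.4 93.8] -9.8 11.7 [418. 268.]
[ 574.5 -241.5] [38.  82.1] -13.4 11.5 [414. 219.]
[ 583.3 -239.2] [34.3 85.3] -30.6 368.9 [437. 184.]
top z [0.06548371 0.06758553] rect' ((597.1328125, 96.63560485839844), (38.32831573486328, 67.47587585449219), 1.7637635469436646) lower px 73
[ 582.9 -230.7] [64.4 95.4] -7.1 12.2 [307. 337.]
[ 446.  -252.3] [64.1 96. ] -10.1 12.1 [250. 327.]
[ 583.8 -156.6] [114.3 195.6] 83.2 367.2 [322. 251.]
turn [-0.    0.    0.01] shift [ -7.3  75.8 252.4]
```

View pics/s11.png

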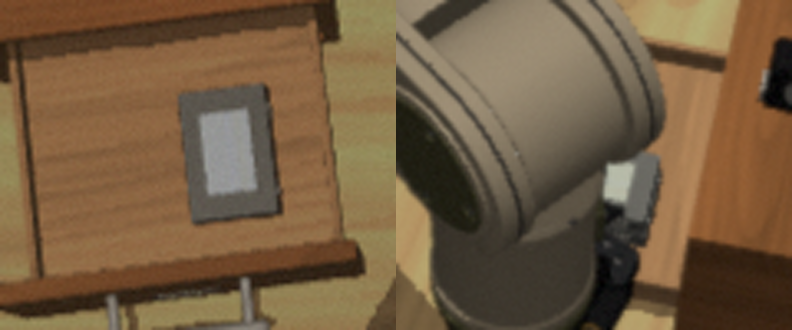

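The top view shows the two thick cases stacked flush (at about (228,152) in the left crop). Next is the first thin case.

Call:
jog_arm:
  plan:
    - [0, 0, 0.005, -4, 40, 10, 1]
    - [0, 0, 0.005, -7, 73, 30, 1]
    - [0, 0, 0.005, -7, 76, 75, 1]
    - [0, 0, 0.005, -7, 76, 120, 1]
    - [0, 0, 0.005, -7, 76, 165, 1]
    - [0, 0, 0.005, -7, 76, 200, 1]
    - [0, 0, 0.005, -7, 76, 225, 1]
    - [0, 0, 0.005, -7, 76, 232, 1]
    - [0, 0, 0.005, -7, 76, 232, 1]
    - [0, 0, 0.005, -7, 76, 232, 1]
    - [0, 0, 0.005, -7, 76, 232, 1]

```text
time: 43.15
ee_pos: [0.5842, -0.231, 0.0261]
eef_rot: [0.998, -0.065, 0.001, 0.0]
ft_force: [-0.4, -0.2, 0.5]
width: 0.087
grip_force: 0.0
```

```bash
python3 - <<'E'
from h import *
st();go(.5831,-.2292,.004,-97.5)
E
```

```text
43.15 [ 0.5842 -0.231   0.0261] yaw -97.4 q [-0.39  0.72  0.96  1.69 -0.66  1.08 -0.92] F [-0.4 -0.2  0.5] w 0.087 g 0.0
turn [ 0.    -0.002  0.002] shift [-1.4 -1.6 22.1]
```

Call:
jog_arm:
  plan:
    - [0, 0, 0, -1, -1.5, 10, 1]
    - [0, 0, 0, -1.5, -1.5, 18, 1]
    - [0, 0, 0, -1.5, -1.5, 22, 1]
    - [0, 0, 0, -1.5, -1.5, 22, 1]
    - [0, 0, 0, -1.5, -1.5, 22, 1]
    - [0, 0, 0, -1.5, -1.5, 22, 0.5]
    - [0, 0, 0, -1.5, -1.5, 22, -1]
    - [0, 0, 0, -1.5, -1.5, 22, -1]
    - [0, 0, 0, -1.5, -1.5, 22, -1]
    - [0, 0, 0, -1.5, -1.5, 22, -1]
  squeeze: 40

```text
time: 44.15
ee_pos: [0.582, -0.2293, 0.0025]
eef_rot: [0.998, -0.065, 0.0, 0.0]
ft_force: [-0.5, 0.1, 0.6]
width: 0.0634
grip_force: 40.0
```

```bash
python3 - <<'E'
from h import *
st()
E
```

```text
44.15 [ 0.582  -0.2293  0.0025] yaw -97.4 q [-0.37  0.75  0.93  1.71 -0.68  1.05 -0.91] F [-0.5  0.1  0.6] w 0.0634 g 40.0
```

Call:
jog_arm:
  plan:
    - [0, 0, 0, 0, 0, -20, -1]
    - [0, 0, 0, 0, 0, -60, -1]
    - [0, 0, 0, 0, 0, -105, -1]
    - [0, 0, 0, 0, 0, -150, -1]
    - [0, 0, 0, 0, 0, -195, -1]
    - [0, 0, 0, 0, 0, -235, -1]
    - [0, 0, 0, 0, 0, -255, -1]
    - [0, 0, 0, 0, 0, -255, -1]

```text
time: 44.95
ee_pos: [0.5827, -0.2301, 0.2604]
eef_rot: [0.998, -0.065, 0.002, 0.001]
ft_force: [-0.4, -0.3, -1.0]
width: 0.0635
grip_force: 40.0
```

```bash
python3 - <<'E'
from h import *
st();goc((.568,.1022,.25))
E
```

```text
44.95 [ 0.5827 -0.2301  0.2604] yaw -97.5 q [-0.49  0.52  1.15  1.45 -0.47  1.47 -1.05] F [-0.4 -0.3 -1. ] w 0.0635 g 40.0
turn [ 0.001 -0.004 -0.24 ] shift [ -80.3 -386.8    9.7]
  here': [ 0.5539 -0.2926  0.2604]
```

Call:
jog_arm:
  plan:
    - [0, 0, -0.03, -5, -20, 0, -1]
    - [0, 0, -0.07, -14, -60, 0, -1]
    - [0, 0, -0.11, -23, -105, 0, -1]
    - [0, 0, -0.15, -32, -150, 0, -1]
    - [0, 0, -0.19, -41, -195, 0, -1]
    - [0, 0, -0.24, -50, -240, 0, -1]
    - [0, 0, -0.24, -60, -285, 0, -1]
    - [0, 0, -0.24, -69, -330, 0, -1]
    - [0, 0, -0.24, -77, -365, 0, -1]
    - [0, 0, -0.24, -80, -382, 5, -1]
    - [0, 0, -0.24, -80, -387, 10, -1]
    - [0, 0, -0.24, -80, -387, 10, -1]

```text
time: 46.15
ee_pos: [0.5523, 0.164, 0.2459]
eef_rot: [0.999, 0.055, -0.001, 0.001]
ft_force: [-0.6, -1.3, -1.4]
width: 0.0635
grip_force: 40.0
```

Call:
jog_arm:
  plan:
    - [0, 0, 0, 0, 0, 40, -1]
    - [0, 0, 0, 0, 0, 80, -1]
    - [0, 0, 0, 0, 0, 120, -1]
    - [0, 0, 0, 0, 0, 145, -1]
    - [0, 0, 0, 0, 0, 158, -1]
    - [0, 0, 0, 0, 0, 162, -1]
    - [0, 0, 0, 0, 0, 162, -1]
    - [0, 0, 0, 0, 0, 162, -1]
    - [0, 0, 0, 0, 0, 162, -1]

```text
time: 47.05
ee_pos: [0.5535, 0.165, 0.0865]
eef_rot: [0.998, 0.055, 0.001, -0.0]
ft_force: [-0.8, -0.6, -1.3]
width: 0.0635
grip_force: 40.0
```

```bash
python3 - <<'E'
from h import *
st();goc((.568,.1022,.0685))
E
```

```text
47.05 [0.5535 0.165  0.0865] yaw -83.7 q [-1.17  0.53  1.03  1.79 -0.51  1.11 -1.43] F [-0.8 -0.6 -1.3] w 0.0635 g 40.0
turn [-0.    -0.002  0.   ] shift [-0.3  1.1 18. ]
  here': [0.5682 0.1033 0.0865]
```

Call:
jog_arm:
  plan:
    - [0, 0, 0, -0.3, 1, 8, -1]
    - [0, 0, 0, -0.3, 1, 13, -1]
    - [0, 0, 0, -0.3, 1, 15, -1]
    - [0, 0, 0, -0.3, 1, 16, -1]
    - [0, 0, 0, -0.3, 1, 17, -1]
    - [0, 0, 0, -0.3, 1, 17, -1]
    - [0, 0, 0, -0.3, 1, 17, -1]

```text
time: 47.75
ee_pos: [0.5528, 0.1638, 0.0685]
eef_rot: [0.998, 0.055, 0.0, 0.0]
ft_force: [1.0, -0.6, 0.2]
width: 0.0634
grip_force: 40.0
```

```bash
python3 - <<'E'
from h import *
st();goc((.568,.1022,.0685))
E
```

```text
47.75 [0.5528 0.1638 0.0685] yaw -83.7 q [-1.15  0.55  1.01  1.8  -0.53  1.08 -1.41] F [ 1.  -0.6  0.2] w 0.0634 g 40.0
turn [ 0.    -0.001 -0.   ] shift [ 0.5 -0.1  0. ]
  here': [0.5675 0.1021 0.0685]
```

Call:
jog_arm:
  plan:
    - [0, 0, 0, 0.5, 0, 1, -1]
    - [0, 0, 0, 0.5, 0, 1, -1]

```text
time: 47.95
ee_pos: [0.5542, 0.1639, 0.0685]
eef_rot: [0.998, 0.055, 0.001, -0.0]
ft_force: [0.3, 0.0, 8.6]
width: 0.0632
grip_force: 40.0
```

Call:
jog_arm:
  plan:
    - [0, 0, 0, 0, 0, 0, 0.6]
    - [0, 0, 0, 0, 0, 0, 0.75]
    - [0, 0, 0, 0, 0, 0, 0.8]
    - [0, 0, 0, 0, 0, 8, 0.8]
    - [0, 0, 0, 0, 0, 16, 0.8]
    - [0, 0, 0, 0, 0, 20, 0.8]
    - [0, 0, 0, 0, 0, 20, 0.6]
    - [0, 0, 0, 0, 0, 20, 0.3]
    - [0, 0, 0, 0, 0, 20, 0.3]
    - [0, 0, 0, 0, 0, 20, 0.3]
    - [0, 0, 0, 0, 0, 20, 0.3]
  squeeze: 25

```text
time: 49.05
ee_pos: [0.5532, 0.1638, 0.0475]
eef_rot: [0.998, 0.055, 0.0, 0.0]
ft_force: [0.1, 0.8, -1.1]
width: 0.0639
grip_force: 25.0
```

Call:
jog_arm:
  plan:
    - [0, 0, 0, 0, 0, 0, 0.6]
    - [0, 0, 0, 0, 0, 0, 0.8]
    - [0, 0, 0, 0, 0, -5, 0.9]
    - [0, 0, 0, 0, 0, -40, 1]
    - [0, 0, 0, 0, 0, -85, 1]
    - [0, 0, 0, 0, 0, -135, 1]
    - [0, 0, 0, 0, 0, -185, 1]
    - [0, 0, 0, 0, 50, -205, 1]
    - [0, 0, 0, 0, 100, -205, 1]
    - [0, 0, 0, 0, 150, -205, 1]
    - [0, 0, 0, 0, 200, -205, 1]
    - [0, 0, 0, 0, 250, -205, 1]

```text
time: 50.25
ee_pos: [0.58, -0.0828, 0.253]
eef_rot: [0.998, 0.055, 0.0, -0.0]
ft_force: [0.4, -0.4, 0.0]
width: 0.0869
grip_force: 0.0
```

Call:
jog_arm:
  plan:
    - [0, 0, 0.14, -40, 50, 0, 1]
    - [0, 0, 0.28, -80, 80, 0, 1]
    - [0, 0, 0.28, -100, 100, 0, 1]
    - [0, 0, 0.28, -100, 100, 0, 1]
    - [0, 0, 0.28, -100, 100, 0, 1]

```text
time: 50.75
ee_pos: [0.4914, -0.1917, 0.2528]
eef_rot: [0.996, -0.086, 0.001, -0.001]
ft_force: [0.6, 1.4, -0.2]
width: 0.0873
grip_force: 0.0
```

```bash
python3 - <<'E'
from h import *
st()
for n in("top","side"):
    c=camera(n);np.savez(f"pics/{n}12.npz",**c);pile(c);cases(c,hi=(.65,.06))
go(.4461,-.2508,.03,-100.2)
E
```

```text
50.75 [ 0.4914 -0.1917  0.2528] yaw -99.8 q [-0.85  0.21  1.3   1.72 -0.21  1.37 -1.25] F [ 0.6  1.4 -0.2] w 0.0873 g 0.0
top z [0.07808497 0.0802677 ] rect' ((569.8002319335938, 101.05459594726562), (93.69966125488281, 63.401283264160156), 0.13450786471366882) lower px 36
top z [0.07693093 0.07949214] rect' ((569.5855712890625, 97.1676025390625), (67.54788970947266, 95.10791015625), 89.76744079589844) lower px 289
[ 446.  -252.3] [64.1 96. ] -10.1 12.2 [250. 327.]
[ 510.6 -192. ] [ 95.4 202.7] 75.4 362.9 [270. 246.]
turn [-0.   -0.    0.01] shift [-35.6  67.5 222.6]
```

Call:
jog_arm:
  plan:
    - [0, 0, 0.005, -20, 40, 0, 1]
    - [0, 0, 0.005, -36, 68, 20, 1]
    - [0, 0, 0.005, -36, 68, 65, 1]
    - [0, 0, 0.005, -36, 68, 110, 1]
    - [0, 0, 0.005, -36, 68, 155, 1]
    - [0, 0, 0.005, -36, 68, 195, 1]
    - [0, 0, 0.005, -36, 68, 218, 1]
    - [0, 0, 0.005, -36, 68, 222, 1]
    - [0, 0, 0.005, -36, 68, 222, 1]
    - [0, 0, 0.005, -36, 68, 222, 1]
    - [0, 0, 0.005, -36, 68, 222, 1]

```text
time: 51.95
ee_pos: [0.4458, -0.2525, 0.0317]
eef_rot: [0.996, -0.087, 0.001, 0.0]
ft_force: [1.3, -0.1, -0.0]
width: 0.0872
grip_force: 0.0
```

```bash
python3 - <<'E'
from h import *
st();go(.4461,-.2508,.0035,-100.2)
E
```

```text
51.95 [ 0.4458 -0.2525  0.0317] yaw -100.0 q [-0.43  0.46  1.03  2.   -0.49  0.95 -0.9 ] F [ 1.3 -0.1 -0. ] w 0.0872 g 0.0
turn [ 0.    -0.002  0.004] shift [-0.1 -1.7 28.2]
```

Call:
jog_arm:
  plan:
    - [0, 0, 0, 0, -1.5, 12, 1]
    - [0, 0, 0, 0, -1.5, 22, 1]
    - [0, 0, 0, 0, -1.5, 27, 1]
    - [0, 0, 0, 0, -1.5, 28, 1]
    - [0, 0, 0, 0, -1.5, 28, 1]
    - [0, 0, 0, 0, -1.5, 28, 0.5]
    - [0, 0, 0, 0, -1.5, 28, -1]
    - [0, 0, 0, 0, -1.5, 28, -1]
    - [0, 0, 0, 0, -1.5, 28, -1]
    - [0, 0, 0, 0, -1.5, 28, -1]
  squeeze: 40

```text
time: 52.95
ee_pos: [0.445, -0.2509, 0.0025]
eef_rot: [0.996, -0.087, 0.0, 0.0]
ft_force: [-0.3, -0.1, 1.4]
width: 0.0632
grip_force: 40.0
```

```bash
python3 - <<'E'
from h import *
st()
E
```

```text
52.95 [ 0.445  -0.2509  0.0025] yaw -100.0 q [-0.39  0.51  0.97  2.01 -0.54  0.9  -0.87] F [-0.3 -0.1  1.4] w 0.0632 g 40.0
```

Call:
jog_arm:
  plan:
    - [0, 0, 0, 0, 0, -20, -1]
    - [0, 0, 0, 0, 0, -60, -1]
    - [0, 0, 0, 0, 0, -105, -1]
    - [0, 0, 0, 0, 0, -150, -1]
    - [0, 0, 0, 0, 0, -195, -1]
    - [0, 0, 0, 0, 0, -235, -1]
    - [0, 0, 0, 0, 0, -255, -1]
    - [0, 0, 0, 0, 0, -255, -1]

```text
time: 53.75
ee_pos: [0.446, -0.2513, 0.2597]
eef_rot: [0.996, -0.087, 0.002, -0.0]
ft_force: [0.2, 0.3, -1.6]
width: 0.0633
grip_force: 40.0
```

```bash
python3 - <<'E'
from h import *
st();goc((.5688,.1022,.25))
E
```

```text
53.75 [ 0.446  -0.2513  0.2597] yaw -100.0 q [-0.78  0.07  1.29  1.75 -0.07  1.37 -1.23] F [ 0.2  0.3 -1.6] w 0.0633 g 40.0
turn [-0.    -0.005 -0.285] shift [  34.2 -427.8   10.3]
  here': [ 0.4157 -0.2988  0.2597]
```

Call:
jog_arm:
  plan:
    - [0, 0, -0.03, 2, -20, 0, -1]
    - [0, 0, -0.07, 5, -60, 0, -1]
    - [0, 0, -0.11, 8, -105, 0, -1]
    - [0, 0, -0.15, 12, -150, 0, -1]
    - [0, 0, -0.19, 16, -195, 0, -1]
    - [0, 0, -0.24, 20, -240, 0, -1]
    - [0, 0, -0.285, 23, -285, 0, -1]
    - [0, 0, -0.285, 27, -330, 0, -1]
    - [0, 0, -0.285, 30, -375, 0, -1]
    - [0, 0, -0.285, 33, -412, 0, -1]
    - [0, 0, -0.285, 34, -428, 5, -1]
    - [0, 0, -0.285, 34, -428, 10, -1]

```text
time: 54.95
ee_pos: [0.5524, 0.167, 0.245]
eef_rot: [0.998, 0.057, -0.001, 0.001]
ft_force: [-0.6, -1.0, -0.5]
width: 0.0636
grip_force: 40.0
```

Call:
jog_arm:
  plan:
    - [0, 0, 0, 0, 0, 0, -1]
    - [0, 0, 0, 0, 0, 40, -1]
    - [0, 0, 0, 0, 0, 80, -1]
    - [0, 0, 0, 0, 0, 120, -1]
    - [0, 0, 0, 0, 0, 142, -1]
    - [0, 0, 0, 0, 0, 150, -1]
    - [0, 0, 0, 0, 0, 150, -1]
    - [0, 0, 0, 0, 0, 150, -1]
    - [0, 0, 0, 0, 0, 150, -1]

```text
time: 55.85
ee_pos: [0.5539, 0.1646, 0.0989]
eef_rot: [0.998, 0.055, 0.001, -0.0]
ft_force: [0.3, -0.7, -1.1]
width: 0.0632
grip_force: 40.0
```

```bash
python3 - <<'E'
from h import *
st();goc((.5684,.1022,.0805))
E
```

```text
55.85 [0.5539 0.1646 0.0989] yaw -83.7 q [-1.06  0.44  0.87  1.77 -0.37  1.1  -1.53] F [ 0.3 -0.7 -1.1] w 0.0632 g 40.0
turn [-0.001 -0.002 -0.   ] shift [-0.3  0.7 18.4]
  here': [0.5686 0.1029 0.0989]
```

Call:
jog_arm:
  plan:
    - [0, 0, 0, -0.3, 0.7, 8, -1]
    - [0, 0, 0, -0.3, 0.7, 13, -1]
    - [0, 0, 0, -0.3, 0.7, 15, -1]
    - [0, 0, 0, -0.3, 0.7, 17, -1]
    - [0, 0, 0, -0.3, 0.7, 18, -1]
    - [0, 0, 0, -0.3, 0.7, 18, -1]
    - [0, 0, 0, -0.3, 0.7, 18, -1]

```text
time: 56.55
ee_pos: [0.554, 0.1641, 0.0805]
eef_rot: [0.998, 0.055, 0.001, -0.0]
ft_force: [0.1, 0.1, 8.0]
width: 0.0634
grip_force: 40.0
```

```bash
python3 - <<'E'
from h import *
st();goc((.5684,.1022,.0805))
E
```

```text
56.55 [0.554  0.1641 0.0805] yaw -83.7 q [-1.05  0.46  0.86  1.79 -0.39  1.07 -1.51] F [0.1 0.1 8. ] w 0.0634 g 40.0
turn [-0.    -0.003 -0.   ] shift [-0.3  0.1  0. ]
  here': [0.5687 0.1023 0.0805]
```

Call:
jog_arm:
  plan:
    - [0, 0, 0, 0, 0, -0.5, 0.6]
    - [0, 0, 0, 0, 0, -0.5, 0.75]
    - [0, 0, 0, 0, 0, -0.5, 0.8]
    - [0, 0, 0, 0, 0, 8, 0.8]
    - [0, 0, 0, 0, 0, 16, 0.8]
    - [0, 0, 0, 0, 0, 22, 0.8]
    - [0, 0, 0, 0, 0, 22, 0.6]
    - [0, 0, 0, 0, 0, 22, 0.3]
    - [0, 0, 0, 0, 0, 22, 0.3]
    - [0, 0, 0, 0, 0, 22, 0.3]
    - [0, 0, 0, 0, 0, 22, 0.3]
  squeeze: 25

```text
time: 57.65
ee_pos: [0.5529, 0.1639, 0.0574]
eef_rot: [0.998, 0.055, 0.0, 0.0]
ft_force: [1.0, -0.3, -1.0]
width: 0.0635
grip_force: 25.0
```

Call:
jog_arm:
  plan:
    - [0, 0, 0, 0, 0, 0, 0.6]
    - [0, 0, 0, 0, 0, 0, 0.8]
    - [0, 0, 0, 0, 0, -5, 0.9]
    - [0, 0, 0, 0, 0, -40, 1]
    - [0, 0, 0, 0, 0, -85, 1]
    - [0, 0, 0, 0, 0, -135, 1]
    - [0, 0, 0, 0, 0, -185, 1]
    - [0, 0, 0, 0, 50, -205, 1]
    - [0, 0, 0, 0, 100, -205, 1]
    - [0, 0, 0, 0, 150, -205, 1]
    - [0, 0, 0, 0, 200, -205, 1]
    - [0, 0, 0, 0, 250, -205, 1]

```text
time: 58.85
ee_pos: [0.5797, -0.0827, 0.2631]
eef_rot: [0.998, 0.055, 0.0, -0.0]
ft_force: [-0.7, -0.8, 0.1]
width: 0.0871
grip_force: 0.0
```

Call:
jog_arm:
  plan:
    - [0, 0, -0.14, -40, 40, 0, 1]
    - [0, 0, -0.28, -80, 40, 0, 1]
    - [0, 0, -0.42, -100, 40, 0, 1]
    - [0, 0, -0.56, -100, 40, 0, 1]
    - [0, 0, -0.7, -100, 40, 0, 1]
    - [0, 0, -0.84, -100, 40, 0, 1]
    - [0, 0, -0.98, -100, 40, 0, 1]
    - [0, 0, -1.12, -100, 40, 0, 0]
    - [0, 0, -1.26, -100, 40, 0, -0.42]
    - [0, 0, -1.4, -100, 40, 0, -0.42]
    - [0, 0, -1.571, -100, 40, 0, -0.42]
    - [0, 0, -1.571, -100, 40, 0, -0.42]

```text
time: 60.05
ee_pos: [0.4847, -0.1319, 0.2627]
eef_rot: [0.666, 0.746, 0.0, 0.0]
ft_force: [0.1, -0.4, 0.9]
width: 0.055
grip_force: 0.0
```

```bash
python3 - <<'E'
from h import *
st()
ims=[]
for n in("top","side"):
    c=camera(n);np.savez(f"pics/{n}13.npz",**c);pile(c);cases(c,hi=(.65,.06))
    P=cloud(c);q=P[...,:2]@CR;z=P[...,2]
    k=(abs(z-.117)<.012)&(q[...,0]>.41)&(q[...,0]<.455)&(q[...,1]>.06)&(q[...,1]<.22);v,u=np.nonzero(k)
    w=cast(c,np.c_[u,v],.119)[:,:2]@CR;print("bar",len(u),np.percentile(w,[3,50,97],axis=0).round(4).tolist())
    cu,cv_=(240,228) if n=="top" else(350,185)
    ims.append(cv2.resize(c["image"][cv_-50:cv_+50,cu-60:cu+60],None,fx=3.3,fy=3.3,interpolation=2))
cv2.imwrite("pics/s13.png",np.hstack(ims)[:,:,::-1])
E
```

```text
60.05 [ 0.4847 -0.1319  0.2627] yaw 6.5 q [-0.83  0.    1.03  1.76 -0.    1.38  0.31] F [ 0.1 -0.4  0.9] w 0.055 g 0.0
top z [0.09011416 0.09225112] rect' ((569.0431518554688, 100.69232177734375), (93.53511047363281, 64.03636169433594), 0.024075239896774292) lower px 49
bar 271 [[0.4362, 0.0865], [0.4417, 0.142], [0.4516, 0.1964]]
top z [0.0882748  0.09103008] rect' ((569.1888427734375, 97.60424041748047), (95.7561264038086, 68.07288360595703), 0.018041163682937622) lower px 397
[ 487.9 -157.3] [121.3 188.7] 6.8 374.3 [270. 222.]
bar 196 [[0.4333, 0.084], [0.4393, 0.1385], [0.4528, 0.1951]]
```

View pics/s13.png

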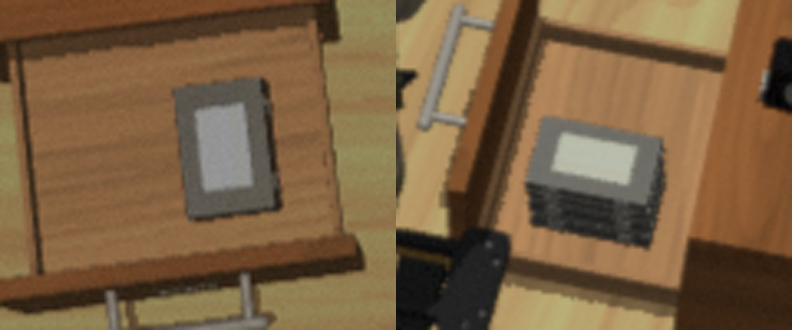

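The pile is neat and square in both views: flush edges in the side view at about (597,180), and centred at about (228,150) in the top view. Next I locate the bar.

```bash
python3 - <<'E'
from h import *
for f in("top0","side0","top1","top13","side1","side13"):
    c=dict(np.load(f"pics/{f}.npz"));P=cloud(c);q=P[...,:2]@CR;z=P[...,2]
    lo=.57 if f[-1]=="0" else .40
    k=(z>.10)&(z<.132)&(q[...,0]>lo)&(q[...,0]<lo+.055)&(abs(q[...,1]-.14)<.03);v,u=np.nonzero(k)
    w=cast(c,np.c_[u,v],.119)[:,:2]@CR;print(f,len(u),np.percentile(w[:,0],[2,50,98]).round(4))
t=np.radians(6.3);x,y=.436,.141
go(x*np.cos(t)-y*np.sin(t),x*np.sin(t)+y*np.cos(t),.26,6.3)
E
```

```text
top0 122 [0.5954 0.6007 0.606 ]
side0 85 [0.5926 0.5981 0.603 ]
top1 128 [0.4304 0.4356 0.4409]
top13 123 [0.436  0.4414 0.4465]
side1 83 [0.4276 0.4328 0.4382]
side13 83 [0.4332 0.4385 0.4438]
turn [ 0.     0.    -0.003] shift [325.1 -32.4   2.5]
```

Call:
jog_arm:
  plan:
    - [0, 0, -0.003, 45, -25, 0, -0.42]
    - [0, 0, -0.003, 90, -28, 0, -0.42]
    - [0, 0, -0.003, 135, -28, 0, -0.42]
    - [0, 0, -0.003, 180, -28, 0, -0.42]
    - [0, 0, -0.003, 225, -28, 0, -0.42]
    - [0, 0, -0.003, 270, -28, 0, -0.42]
    - [0, 0, -0.003, 305, -28, 0, -0.42]
    - [0, 0, -0.003, 325, -28, 0, -0.42]
    - [0, 0, -0.003, 325, -28, 40, -0.42]
    - [0, 0, -0.003, 325, -28, 70, -0.42]
    - [0, 0, -0.003, 325, -28, 70, -0.42]
    - [0, 0, -0.003, 325, -28, 70, -0.42]
  squeeze: 40

```text
time: 61.35
ee_pos: [0.4216, 0.1877, 0.1931]
eef_rot: [0.667, 0.745, -0.0, 0.0]
ft_force: [1.2, -0.2, 0.5]
width: 0.0252
grip_force: 0.0
```

Call:
jog_arm:
  plan:
    - [0, 0, 0, 0, 0, 0, -0.42]
    - [0, 0, 0, 0, 0, 0, -0.42]
    - [0, 0, 0, 0, 0, 0, -0.42]

```text
time: 61.65
ee_pos: [0.4217, 0.1885, 0.1933]
eef_rot: [0.666, 0.746, 0.001, 0.0]
ft_force: [-0.0, -0.4, -0.5]
width: 0.0252
grip_force: 0.0
```

```bash
python3 - <<'E'
from h import *
st();t=np.radians(6.3);x,y=.4398,.141
go(x*np.cos(t)-y*np.sin(t),x*np.sin(t)+y*np.cos(t),.1,6.3)
E
```

```text
61.65 [0.4217 0.1885 0.1933] yaw 6.5 q [-1.11 -0.04  0.58  1.94  0.02  1.24 -0.42] F [-0.  -0.4 -0.5] w 0.0252 g 0.0
turn [ 0.001 -0.001  0.003] shift [-0.1 -0.2 93.3]
```

Call:
jog_arm:
  plan:
    - [0, 0, 0, 0, 0, 30, -0.42]
    - [0, 0, 0, 0, 0, 55, -0.42]
    - [0, 0, 0, 0, 0, 75, -0.42]
    - [0, 0, 0, 0, 0, 88, -0.42]
    - [0, 0, 0, 0, 0, 93, -0.42]
    - [0, 0, 0, 0, 0, 93, -0.42]
    - [0, 0, 0, 0, 0, 93, -1]
    - [0, 0, 0, 0, 0, 93, -1]
    - [0, 0, 0, 0, 0, 93, -1]
    - [0, 0, 0, 0, 0, 93, -1]
  squeeze: 40

```text
time: 62.65
ee_pos: [0.4215, 0.1886, 0.0999]
eef_rot: [0.666, 0.746, 0.0, 0.0]
ft_force: [-1.6, -0.3, 5.0]
width: 0.0096
grip_force: 40.0
```

Call:
jog_arm:
  plan:
    - [0, 0, 0, 0, -2, 0, -1]
    - [0, 0, 0, 0, -4, 0, -1]
    - [0, 0, 0, 0, -6, 0, -1]
    - [0, 0, 0, 0, -8, 0, -1]
    - [0, 0, 0, 0, -10, 0, -1]
    - [0, 0, 0, 0, -11, 0, -1]
    - [0, 0, 0, 0, -11, 0, -1]

```text
time: 63.35
ee_pos: [0.4153, 0.1878, 0.1001]
eef_rot: [0.666, 0.746, 0.005, 0.003]
ft_force: [27.8, 6.5, -21.5]
width: 0.0095
grip_force: 40.0
```

```bash
python3 - <<'E'
from h import *
st();p=status.read_state()["ee_pos"];print(p[:2]@CR)
E
```

```text
63.35 [0.4153 0.1878 0.1001] yaw 6.4 q [-1.1   0.05  0.59  2.07 -0.03  1.01 -0.38] F [ 27.8   6.5 -21.5] w 0.0095 g 40.0
[0.43335364 0.14111869]
```

The bar stops at the same place again, so that is the hard stop. Now I push the drawer home gently.

Call:
jog_arm:
  plan:
    - [0, 0, 0, 0, 3, 0, -1]
    - [0, 0, 0, 0, 7, 0, -1]
    - [0, 0, 0, 0, 12, 0, -1]
    - [0, 0, 0, 0, 19, 0, -1]
    - [0, 0, 0, 0, 28, 0, -1]
    - [0, 0, 0, 0, 38, 0, -1]
    - [0, 0, 0, 0, 49, 0, -1]
    - [0, 0, 0, 0, 60, 0, -1]
    - [0, 0, 0, 0, 71, 0, -1]
    - [0, 0, 0, 0, 82, 0, -1]
    - [0, 0, 0, 0, 93, 0, -1]
    - [0, 0, 0, 0, 104, 0, -1]

```text
time: 64.55
ee_pos: [0.514, 0.1991, 0.0999]
eef_rot: [0.666, 0.746, 0.0, -0.0]
ft_force: [-1.3, 0.4, 9.7]
width: 0.0096
grip_force: 40.0
```

Call:
jog_arm:
  plan:
    - [0, 0, 0, 0, 11, 0, -1]
    - [0, 0, 0, 0, 22, 0, -1]
    - [0, 0, 0, 0, 32, 0, -1]
    - [0, 0, 0, 0, 41, 0, -1]
    - [0, 0, 0, 0, 49, 0, -1]
    - [0, 0, 0, 0, 55, 0, -1]
    - [0, 0, 0, 0, 60, 0, -1]
    - [0, 0, 0, 0, 63, 0, -1]
    - [0, 0, 0, 0, 65, 0, -1]
    - [0, 0, 0, 0, 67, 0, -1]
    - [0, 0, 0, 0, 69, 0, -1]
    - [0, 0, 0, 0, 70, 0, -1]

```text
time: 65.75
ee_pos: [0.5831, 0.207, 0.1]
eef_rot: [0.666, 0.746, 0.0, -0.0]
ft_force: [-2.8, 0.1, 8.8]
width: 0.01
grip_force: 40.0
```

```bash
python3 - <<'E'
from h import *
st();p=status.read_state()["ee_pos"];print(p[:2]@CR)
E
```

```text
65.75 [0.5831 0.207  0.1   ] yaw 6.5 q [-0.88  0.46  0.6   1.65 -0.28  1.12 -0.09] F [-2.8  0.1  8.8] w 0.01 g 40.0
[0.60226346 0.1417754 ]
```

Call:
jog_arm:
  plan:
    - [0, 0, 0, 0, 1, 0, -1]
    - [0, 0, 0, 0, 2, 0, -1]
    - [0, 0, 0, 0, 3, 0, -1]
    - [0, 0, 0, 0, 4, 0, -1]
    - [0, 0, 0, 0, 5, 0, -1]
    - [0, 0, 0, 0, 5, 0, -1]

```text
time: 66.35
ee_pos: [0.5842, 0.2071, 0.1]
eef_rot: [0.666, 0.746, -0.003, -0.003]
ft_force: [-29.1, -5.0, 25.6]
width: 0.0102
grip_force: 40.0
```

```bash
python3 - <<'E'
from h import *
st();p=status.read_state()["ee_pos"];print(p[:2]@CR)
E
```

```text
66.35 [0.5842 0.2071 0.1   ] yaw 6.5 q [-0.87  0.47  0.6   1.64 -0.29  1.13 -0.09] F [-29.1  -5.   25.6] w 0.0102 g 40.0
[0.60341402 0.14177937]
```

The bar travelled 170.0 mm and stopped firmly, so the drawer is shut. I will release and check.

Call:
jog_arm:
  plan:
    - [0, 0, 0, 0, -2, 0, -1]
    - [0, 0, 0, 0, -3, 0, -1]
    - [0, 0, 0, 0, -3, 0, -0.42]
    - [0, 0, 0, 0, -3, 0, -0.42]
    - [0, 0, 0, 0, -3, 0, -0.42]
    - [0, 0, 0, 0, -3, -20, -0.42]
    - [0, 0, 0, 0, -3, -55, -0.42]
    - [0, 0, 0, 0, -3, -100, -0.42]
    - [0, 0, 0, 0, -3, -140, -0.42]
    - [0, 0, 0, -50, -3, -160, 0]
    - [0, 0, 0, -100, -3, -160, 0]
    - [0, 0, 0, -150, -3, -160, 0]

```text
time: 67.55
ee_pos: [0.6017, 0.06, 0.2597]
eef_rot: [0.666, 0.746, 0.0, 0.0]
ft_force: [1.7, -0.3, -0.0]
width: 0.0401
grip_force: 0.0
```

Call:
jog_arm:
  plan:
    - [0, 0, 0, -50, -30, 0, 0]
    - [0, 0, 0, -100, -60, 0, 0]
    - [0, 0, 0, -150, -90, 0, 0]
    - [0, 0, 0, -150, -90, 0, 0]
    - [0, 0, 0, -150, -90, 0, 0]

```text
time: 68.05
ee_pos: [0.5273, -0.1022, 0.2594]
eef_rot: [0.669, 0.744, -0.0, -0.0]
ft_force: [0.1, 0.0, -0.3]
width: 0.0435
grip_force: 0.0
```

```bash
python3 - <<'E'
from h import *
st()
for n in("top","side"):
    c=camera(n);P=cloud(c);q=P[...,:2]@CR;z=P[...,2]
    k=(z>.10)&(z<.132)&(q[...,0]>.57)&(q[...,0]<.622)&(abs(q[...,1]-.14)<.03);v,u=np.nonzero(k)
    w=cast(c,np.c_[u,v],.119)[:,:2]@CR;print(n,"bar",len(u),np.percentile(w[:,0],[2,50,98]).round(4))
    if n=="side":s=c["image"]
    else:t=c["image"]
cv2.imwrite("pics/end.png",np.hstack([t[60:380,100:500],s[60:380,200:600]])[:,:,::-1])
E
```

```text
68.05 [ 0.5273 -0.1022  0.2594] yaw 6.1 q [-0.62  0.13  0.81  1.67 -0.1   1.38  0.31] F [ 0.1  0.  -0.3] w 0.0435 g 0.0
top bar 122 [0.5999 0.6052 0.6106]
side bar 85 [0.5973 0.6025 0.6076]
```

View pics/end.png

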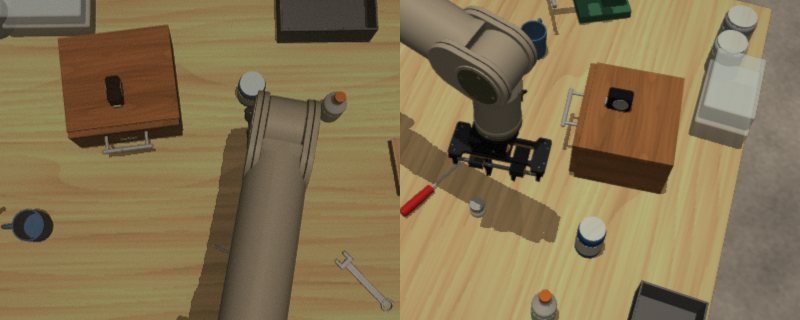

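The drawer is fully home, the tape stands on the chest at (115,90) in the left crop, and the bystanders are where they stood. I am handing the job in.

```bash
python3 -c "
from bench import order
print(order.close_job())"
```

```text
the job is handed in; nothing more can be done
None
```

I handed the job in with the drawer pushed fully home, the tape measure standing on top of the chest, and all four grey cases (two thick below two thin) in one flush pile in the drawer when I last saw it, just before closing.

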